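# Build up a V-block set-up on a fixture base

### The job

Set up the double-hexagon bar for measuring by building one stack on the dark base plate, from the bottom up: the aluminium riser block, the flat steel packing plate, the V-block with its groove up, and last the bar lying in the V groove with its round middle on the V-block and a hexagon overhanging at each end. Centre each piece on the one below, with the long sides and the groove all running along the base plate's long side. Leave the wooden block, the jars, the bottle and the tape measure where they are.

Things in the scene. Friction and masses are not known exactly. Their poses are not given: they have to be found in the camera images.
- base_plate: Fixed dark flat steel base plate, 144 x 96 mm, 14 mm thick, a screw head in each corner: the stack stands on it. Origin: centre of the underside, z up. x along its 144 mm side, y along its 96 mm side.
- riser: Loose riser block, plain aluminium, 100 x 60 x 36 mm high, three small dark cross holes in its top and long sides. Origin: centre of the underside, z up. x along the 100 mm side; grip it across the 60 mm sides (y). About 0.55 kg.
- packing: Loose flat steel packing plate, 84 x 54 mm, 16 mm thick, two small dark holes in its top. Origin: centre of the underside, z up. x along the 84 mm side; grip it across the 54 mm sides (y). About 0.45 kg.
- vblock: Loose steel V-block, 60 x 50 x 40 mm high, lying groove up. The 90 degree V groove runs the whole length along x, 30 mm wide at the top and 15 mm deep. Origin: centre of the underside, z up. Grip it across the flat sides 50 mm apart (y); long side and groove along x. About 0.7 kg.
- workpiece: Loose steel bar, 120 mm long, lying: round, 36 mm diameter over its middle 84 mm, a hexagon 40 mm across flats and 18 mm long at each end. Origin on its axis at mid length (20 mm above the bench); x along the axis. Seated in the groove its axis is 50.5 mm above the V-block's underside, hexagons beyond the block's ends. Grip across the round middle. About 0.4 kg.
- wood_block: Loose pine offcut, 45 x 100 x 34 mm high: not part of the job, leave it. Origin: centre of the underside, z up. y along the 100 mm side.
- jar_brass: Loose glass jar of brass hardware with a metal lid, 49 mm wide, 62 mm high: leave it. Origin: centre of the underside, z up. 
- jar_nails: Loose glass jar of hardware with a blue lid, 58 mm wide, 72 mm high: leave it. Origin: centre of the underside, z up. 
- brown_bottle: Loose brown bottle with a pale cap, 48 mm wide, 80 mm high: leave it. Origin: centre of the underside, z up. 
- tape_measure: Loose yellow tape measure standing on edge, 34 x 84 x 66 mm high: leave it. Origin: centre of the underside, z up. y along the 84 mm side.
Mind the look-alikes: they are no part of the job. Leave any purple look-alike of the vblock alone.

How it is judged:
By the outcome, as a careful person would: the job done as asked, in the order asked, and still so for the second after the job is handed in, with the robot touching nothing.
It also fails if it takes over 115 s, if anything falls off the work surface, if the arm or the gripper's body presses on something with over 40 N, if the wrist force passes 120 N, or if a joint passes its speed limit or range.

### The arm

A 6-joint arm with a two-finger parallel gripper is mounted at the origin on a cart in front of the work surface, level with it; the furniture and walls round the work are solid. World frame = base frame: x ahead of the robot, y to its left, z up, the work surface at z = 0. Lengths are in mm, angles in degrees, forces in N, time in s.
With the tool pointing down it reaches from about 300 to 850 mm from the base axis. Payload 4.2 kg.
Tool frame: the origin (TCP) lies midway between the tips of the shut fingers; the grasp point (between the pads) lies pinch_z behind it (pinch_z is the distance from the TCP to the grasp point, in mm); z points along the fingers, y is the line along which they close (so a half turn about z gives the same grasp; the last joint's range is limited). The gripper opens to 91 mm and grips with 3 to 60 N. Pads are 32 mm wide; open, the fingers measure 118 mm over their backs; the gripper's body (76 mm by 178 mm) begins 60 mm behind the grasp point.
Start: joints at [68.239, 18.312, 89.639, -0, 72.044, -1.146], TCP at [202.453, 538.197, 213.976] pointing down, gripper open.
Joint ranges: [-177.97, 177.97], [-48.28, 115.42], [12.27, 149.76], [-77.06, 257.06], [2.81, 150.46], [-146.56, 146.56]. Speed limits (degrees/s): [147.25, 147.25, 180, 180, 180, 180].

### API

Orientations are given as [roll, pitch, yaw] about the fixed x, y, z axes, in that order (R = Rz(yaw) Ry(pitch) Rx(roll)).
In Python, from workcell import state, grab_frame, job_done, masks_of, landmark_of, pinch_z gives the robot as it stands. The module is installed in compiled form; this text tells all that it offers.
- The arm moves only by the tool move_arm, never from a script. Its argument "plan" is a list of rows, each an object of numbers: "x", "y", "z": the shift along the tool's x, y, z in mm; "rx", "ry", "rz": the turn, a rotation vector about the tool's x, y, z in rad. A call has 1 to 10 rows; each row shifts and turns the commanded pose from where the row before left it, along the tool's axes as they then stand; what a row does not reach is not made up. A row lasts 1/10 s, in which the tool goes at most 50 mm and 8.59 degrees, less where a joint would pass 70% of its speed; a pose out of reach is approached as far as the arm can. A call is refused whole if a number of a shift passes 50 or a number of a turn 0.15, either way. A call with a gripper value outside its range is refused whole. "grip" is the opening, from 0 (shut) to 1 (fully open), set as the call begins (left out, the last holds). The fingers move at their own pace and stop on an object; "squeeze" is the grip in N (left out, the last holds). Time passes only in rows, so rows that do not move let the fingers close. It gives the time, the measured TCP pose, the force, the opening and the grip force at its end, in the units of the state.
- state(): the state, without advancing time (a new reading comes with each control period).
- grab_frame(name): name is "scene" or "top" or "wrist"; returns a dict with "img" (384x512x3 uint8, red, green, blue), "z_map" (384x512 float32, mm along the optical axis (not along the pixel's ray), 0 where there is no reading), "fx", "fy", "cx", "cy" (pixels), "dist" ([k1, k2, p1, p2, k3] as OpenCV has them; the pictures are not rectified), "rvec" (rotation vector, rad) and "tvec" (3), from world to camera coordinates, as OpenCV has them. Camera axes: x right, y down, z forward; pixel columns grow to the right and rows downward; lengths in mm; the calibration is good to about 2 mm. A picture is of the moment at which its call begins.
- job_done(): hands the job in; it is judged then, once.
Trained networks look in the newest picture that a camera, given by its name, has taken for a name from the list of things; names that differ only in an ending like _2 or _b are one class to them, and where a whole thing is asked for, a point or a joint stands for the part that bears it (a point fixed in the world has none). Each returns a list of dicts, best first, with "p" (0 to 1); they miss things now and then, are a little off and sometimes report something else, mostly with a low value. They report only what shows in the picture. A call takes as long as a camera call. They do not tell look-alikes from the thing itself.
- masks_of(camera, label): "pixels" (384x512 bool, what is visible of it) and "box" ([centre column, centre row, width, height] in pixels, round what is visible of it).
- landmark_of(camera, label): "point" ([column, row] in pixels: a listed point, or the origin of a listed thing).
The state is a dict: "time_s": time; "qpos": joint angles; "qvel": joint speeds; "effort": joint torques, N m; "ee_pos": TCP position; "ee_rot": TCP orientation; "force": force on the tool from outside, world axes, zero at the start; "torque": the same for the moment, N m; "gripper_width": finger opening in mm; "gripper_force": force on a finger pad.
Only numpy, scipy, OpenCV 4.12 (cv2) and the standard library are available. Lean on these libraries where they do the work, as an engineer would, in place of code of your own. Each camera call takes 0.05 s, during which the arm holds its last target. There are 200 camera calls.

## Working session

There is one attempt and no reset: what is moved stays moved. The work goes in short steps, Python scripts to look and compute and a tool call to move; the robot and the scene stay as the last step left them, time stands still between calls to the robot, and variables do not carry over. Pictures are saved under pics/ and viewed, at most 14 in all, crops included, and the job is handed in when it is done.

Besides the shell and the picture viewer there is one more tool, called as a command line: name --argument value ..., lists and objects as JSON in quotes. move_arm: Moves the arm, as the interface text tells. Its arguments: {"type":"object","properties":{"plan":{"type":"array","items":{"type":"object","properties":{"x":{"type":"number"},"y":{"type":"number"},"z":{"type":"number"},"rx":{"type":"number"},"ry":{"type":"number"},"rz":{"type":"number"}}}},"grip":{"type":"number"},"squeeze":{"type":"number"}},"required":["plan"]}

```bash
mkdir -p pics
cat > h.py <<'E'
import numpy as np, cv2
from workcell import *
def cam(n):
    f=grab_frame(n); f['K']=np.array([[f['fx'],0,f['cx']],[0,f['fy'],f['cy']],[0,0,1.]]); f['d']=np.array(f['dist'],float)
    f['R']=cv2.Rodrigues(np.array(f['rvec'],float))[0]; f['t']=np.array(f['tvec'],float).ravel(); return f
def world(f,uv,z=None):
    uv=np.asarray(uv,float).reshape(-1,2)
    n=cv2.undistortPoints(uv.reshape(-1,1,2),f['K'],f['d']).reshape(-1,2)
    if z is None: z=f['z_map'][uv[:,1].astype(int),uv[:,0].astype(int)]
    return (np.c_[n,np.ones(len(n))]*np.asarray(z)[:,None]-f['t'])@f['R']
def pts(f,m):
    v,u=np.nonzero(m&(f['z_map']>0)); return world(f,np.c_[u,v])
def save(n,p,s=1): cv2.imwrite(p,cv2.resize(n['img'][:,:,::-1],None,fx=s,fy=s))
E
python3 - <<'E'
from h import *
print(state(), pinch_z if not callable(pinch_z) else pinch_z())
names="base_plate riser packing vblock workpiece wood_block jar_brass jar_nails brown_bottle tape_measure".split()
for c in ["top","scene"]:
    f=cam(c); save(f,f'pics/{c}0.png',1.5)
    print(c,'campos',(-f['R'].T@f['t']).round())
    for n in names:
        for m in masks_of(c,n)[:3]:
            P=pts(f,m['pixels'])
            if len(P)<20: continue
            zt=np.percentile(P[:,2],95); T=P[abs(P[:,2]-zt)<5]
            r=cv2.minAreaRect(T[:,:2].astype(np.float32))
            print(n,round(m['p'],2),np.round(m['box']),'top z',zt.round(1),'rect',np.round(r[0],1),np.round(r[1],1),round(r[2],1))
E
```

```text
{'time_s': 0.0, 'qpos': array([ 6.82391134e+01,  1.83510549e+01,  8.97049053e+01, -9.36923928e-06,
        7.20422128e+01, -1.14732467e+00]), 'qvel': array([ 0.09061715,  0.07681174,  0.01445291,  0.12976269, -0.11872155,
       -0.09181498]), 'effort': array([-2.53461614e-03, -4.12469029e+01, -2.31972152e+01,  7.26974336e-02,
        4.58225061e-02, -1.35529863e-04]), 'ee_pos': array([202.26913816, 537.73125205, 213.13630891]), 'ee_rot': array([-1.79901846e+02, -1.95683638e-03,  1.59386439e+02]), 'force': array([-0.0786446 , -0.44087796, -0.14557237]), 'torque': array([ 0.04535219,  0.0072112 , -0.02820336]), 'gripper_force': 0.0, 'gripper_width': 91.19392456815213} 18.8
top campos [ 385.  -56. 1051.]
base_plate 0.64 [329. 228.  45.  51.] top z 17.2 rect [ 454.8 -262.7] [141.7  97.1] 14.1
base_plate 0.63 [366. 184.  33.  38.] top z 39.5 rect [ 593.7 -377.4] [99.8 62.3] 18.1
base_plate 0.23 [328. 137.  19.  20.] top z 83.9 rect [ 723.5 -266.2] [39.4 44.1] 0.1
riser 0.8 [366. 183.  34.  43.] top z 39.4 rect [ 593.1 -377.6] [100.5  62.4] 19.2
packing 0.64 [229. 174.  28.  29.] top z 19
[... 1583 characters left out ...]
 23.9
workpiece 0.75 [304. 220.  46.  16.] top z 39.1 rect [ 617.8 -181. ] [ 22.9 118. ] 61.9
wood_block 0.59 [234. 216.  32.  30.] top z 34.5 rect [444.9 -67.2] [ 45.4 100.4] 17.0
jar_brass 0.7 [324. 318.  22.  25.] top z 62.5 rect [ 490.7 -455. ] [38.2 39.4] 25.3
jar_brass 0.35 [320. 177.  16.  27.] top z 71.7 rect [737.4 -80.2] [49.  46.1] 51.2
jar_nails 0.83 [321. 176.  16.  26.] top z 71.8 rect [737.6 -80.1] [49.7 45.6] 54.4
brown_bottle 0.59 [354. 223.  19.  27.] top z 82.1 rect [ 719.2 -266.6] [41.4 41.6] 87.5
tape_measure 0.58 [218. 251.  31.  35.] top z 66.6 rect [ 349.3 -168.3] [32.6 53.4] 26.5
tape_measure 0.44 [324. 319.  21.  26.] top z 62.6 rect [ 490.4 -454.9] [38.5 37.4] 30.6
```

View pics/top0.png

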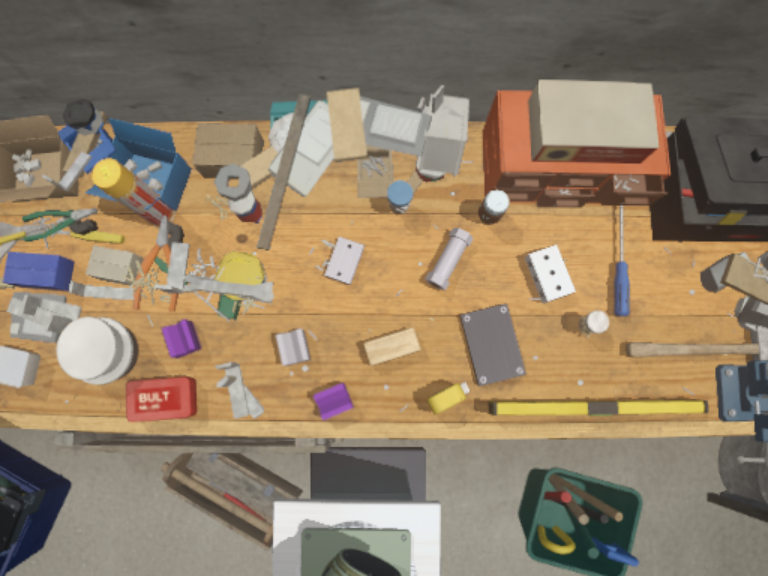

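View pics/scene0.png

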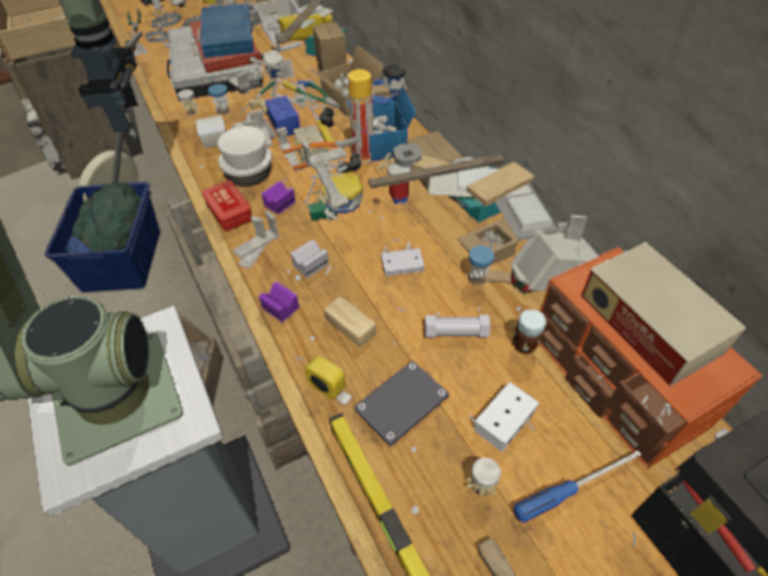

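The grey V-block at (444,124) is the real one (top picture, pixel 293,347). The purple ones at (332,400) and (180,338) are look-alikes. The riser is at pixel (551,272), packing plate (343,260), bar (449,258) and base plate (492,344), all matching the measured rectangles. I'll move above the riser and refine with the wrist camera.

```bash
cat >> h.py <<'E'
from scipy.spatial.transform import Rotation as Ro
import json,math
def go(*wps,v=42,w=7.5,start=None):
    """rows from the measured pose (or start) through (x,y,z,yaw) waypoints"""
    s=state(); p=np.array(s['ee_pos'],float); R=Ro.from_euler('xyz',s['ee_rot'],degrees=True)
    if start is not None: p=np.array(start[:3],float); R=Ro.from_euler('xyz',[180,0,start[3]],degrees=True)
    rows=[]
    for x,y,z,yaw in wps:
        G=Ro.from_euler('xyz',[180,0,yaw],degrees=True); g=np.array([x,y,z],float)
        rv=(R.inv()*G).as_rotvec()
        n=max(1,math.ceil(np.linalg.norm(g-p)/v),math.ceil(np.degrees(np.linalg.norm(rv))/w))
        for i in range(n):
            d=R.inv().apply((g-p)/(n-i)); r=(R.inv()*G).as_rotvec()/(n-i)
            d=d.round(1); r=r.round(4)
            rows.append(dict(zip(['x','y','z','rx','ry','rz'],[*map(float,d),*map(float,r)])))
            p=p+R.apply(d); R=R*Ro.from_rotvec(r)
    for i in range(0,len(rows),10): print(json.dumps([{k:v for k,v in r.items() if v} for r in rows[i:i+10]]))
E
python3 -c "
from h import *
go((593,-378,214,18.5))"
```

```text
[{"x": -28.7, "y": -30.0, "rz": 0.1025}, {"x": -31.6, "y": -26.9, "rz": 0.1025}, {"x": -34.2, "y": -23.5, "rz": 0.1025}, {"x": -36.4, "y": -19.9, "rz": 0.1024}, {"x": -38.3, "y": -16.1, "rz": 0.1025}, {"x": -39.7, "y": -12.1, "rz": 0.1024}, {"x": -40.7, "y": -8.0, "rz": 0.1025}, {"x": -41.3, "y": -3.8, "rz": 0.1024}, {"x": -41.5, "y": 0.5, "rz": 0.1025}, {"x": -41.2, "y": 4.7, "rz": 0.1024}]
[{"x": -40.5, "y": 8.9, "rz": 0.1025}, {"x": -39.4, "y": 13.0, "rz": 0.1024}, {"x": -37.9, "y": 17.0, "rz": 0.1025}, {"x": -35.9, "y": 20.8, "rz": 0.1024}, {"x": -33.6, "y": 24.3, "rz": 0.1025}, {"x": -31.0, "y": 27.6, "rz": 0.1024}, {"x": -28.0, "y": 30.7, "rz": 0.1025}, {"x": -24.7, "y": 33.4, "rz": 0.1024}, {"x": -21.1, "y": 35.7, "rz": 0.1025}, {"x": -17.4, "y": 37.7, "rz": 0.1024}]
[{"x": -13.4, "y": 39.3, "rz": 0.1025}, {"x": -9.4, "y": 40.4, "rz": 0.1024}, {"x": -5.2, "y": 41.2, "z": -0.1, "rz": 0.1025}, {"x": -0.9, "y": 41.4, "rx": -0.0001, "ry": -0.0001, "rz": 0.1024}]
```

move_arm --plan '[{"x": -28.7,"y": -30.0,"rz": 0.1025},{"x": -31.6,"y": -26.9,"rz": 0.1025},{"x": -34.2,"y": -23.5,"rz": 0.1025},{"x": -36.4,"y": -19.9,"rz": 0.1025},{"x": -38.3,"y": -16.1,"rz": 0.1025},{"x": -39.7,"y": -12.1,"rz": 0.1025},{"x": -40.7,"y": -8.0,"rz": 0.1025},{"x": -41.3,"y": -3.8,"rz": 0.1025},{"x": -41.5,"y": 0.5,"rz": 0.1025},{"x": -41.2,"y": 4.7,"rz": 0.1025}]'

```text
schema error: expected keys x, y, z, rx, ry, rz
```

move_arm --plan '[{"x": -40.5,"y": 8.9,"rz": 0.1025},{"x": -39.4,"y": 13.0,"rz": 0.1025},{"x": -37.9,"y": 17.0,"rz": 0.1025},{"x": -35.9,"y": 20.8,"rz": 0.1025},{"x": -33.6,"y": 24.3,"rz": 0.1025},{"x": -31.0,"y": 27.6,"rz": 0.1025},{"x": -28.0,"y": 30.7,"rz": 0.1025},{"x": -24.7,"y": 33.4,"rz": 0.1025},{"x": -21.1,"y": 35.7,"rz": 0.1025},{"x": -17.4,"y": 37.7,"rz": 0.1025}]'

```text
schema error: expected keys x, y, z, rx, ry, rz
```

move_arm --plan '[{"x": -13.4,"y": 39.3,"rz": 0.1025},{"x": -9.4,"y": 40.4,"rz": 0.1025},{"x": -5.2,"y": 41.2,"rz": 0.1025},{"x": -0.9,"y": 41.4,"rz": 0.1025},{},{}]'

```text
schema error: expected keys x, y, z, rx, ry, rz
```

```bash
cat >> h.py <<'E'
def meas(c,n,zlo,zhi,k=1,near=None):
    "fit rectangle to the top face of n in camera c"
    f=cam(c); best=None
    for m in masks_of(c,n)[:5]:
        P=pts(f,cv2.dilate(m['pixels'].astype(np.uint8),np.ones((3,3)))>0); T=P[(P[:,2]>zlo)&(P[:,2]<zhi)]
        if len(T)<30: continue
        q=T[:,:2].astype(np.float32); r=cv2.minAreaRect(q)
        a=r[2] if r[1][0]>=r[1][1] else r[2]+90
        a=(a+90)%180-90
        print(c,n,round(m['p'],2),'c',np.round(r[0],1),'mean',q.mean(0).round(1),'size',np.round(sorted(r[1]),1),'yaw',round(a,2),'zmed',np.median(T[:,2]).round(1))
    return f
E
python3 - <<'E'
from h import *
s=state(); print(s['time_s'],s['ee_pos'].round(1),s['ee_rot'].round(2),s['qpos'].round(1))
f=meas('wrist','riser',28,45); save(f,'pics/w1.png',1.5)
print('campos',(-f['R'].T@f['t']).round(), 'fwd',f['R'][2].round(3))
meas('wrist','base_plate',8,22)
E
```

```text
1.1 [202.5 538.2 214. ] [179.99  -0.   159.39] [68.2 18.3 89.6  0.  72.  -1.1]
campos [135. 564. 385.] fwd [ 0.24  -0.089 -0.967]
```

View pics/w1.png

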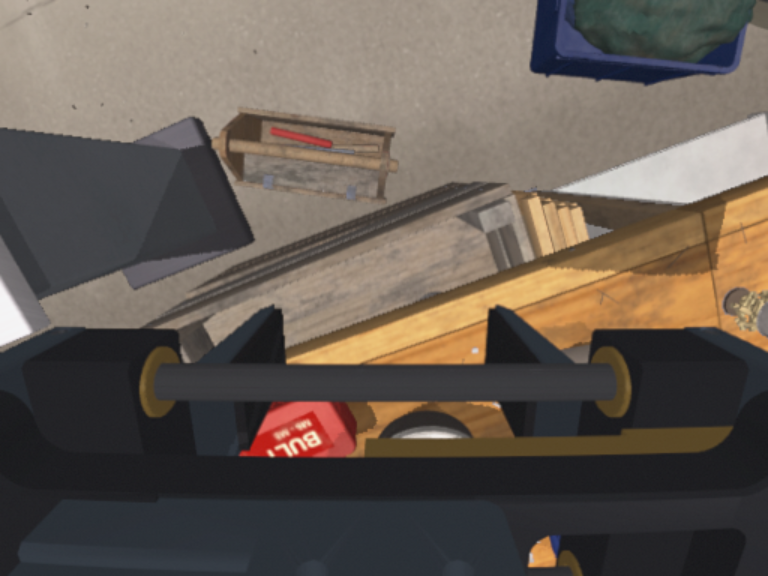

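The wrist camera sits on the tool's +x side. The bar across the gripper hides what is straight below, so I'll stand back about 75 mm. Rows need all six keys.

```bash
sed -i 's/{k:v for k,v in r.items() if v} for r/r for r/' h.py
python3 -c "
from h import *
go((522,-402,214,18.5))"
```

```text
[{"x": -26.3, "y": -32.0, "z": -0.0, "rx": 0.0, "ry": -0.0, "rz": 0.1025}, {"x": -29.4, "y": -29.1, "z": -0.0, "rx": 0.0, "ry": -0.0, "rz": 0.1025}, {"x": -32.2, "y": -26.0, "z": -0.0, "rx": 0.0, "ry": -0.0, "rz": 0.1025}, {"x": -34.7, "y": -22.5, "z": -0.0, "rx": 0.0, "ry": -0.0, "rz": 0.1024}, {"x": -36.8, "y": -18.9, "z": -0.0, "rx": 0.0, "ry": -0.0, "rz": 0.1025}, {"x": -38.6, "y": -15.0, "z": -0.0, "rx": 0.0, "ry": -0.0, "rz": 0.1024}, {"x": -39.9, "y": -11.0, "z": -0.0, "rx": 0.0, "ry": -0.0, "rz": 0.1025}, {"x": -40.8, "y": -6.8, "z": -0.0, "rx": 0.0, "ry": -0.0, "rz": 0.1024}, {"x": -41.3, "y": -2.6, "z": -0.0, "rx": 0.0, "ry": -0.0, "rz": 0.1025}, {"x": -41.3, "y": 1.6, "z": -0.0, "rx": -0.0, "ry": -0.0, "rz": 0.1024}]
[{"x": -41.0, "y": 5.8, "z": -0.0, "rx": -0.0, "ry": -0.0, "rz": 0.1025}, {"x": -40.2, "y": 10.0, "z": -0.0, "rx": -0.0, "ry": -0.0, "rz": 0.1024}, {"x": -38.9, "y": 14.0, "z": -0.0, "rx": -0.0, "ry": -0.0, "rz": 0.1025}, {"x": -37.3, "y": 17.9, "z": -0.0, "rx": -0.0, "ry": -0.0, "rz": 0.1024}, {"x": -35.2, "y": 21.7, "z": -0.0, "rx": -0.0, "ry": -0.0, "rz": 0.1025}, {"x": -32.8, "y": 25.1, "z": -0.0, "rx": -0.0, "ry": -0.0, "rz": 0.1024}, {"x": -30.1, "y": 28.4, "z": -0.0, "rx": -0.0, "ry": -0.0, "rz": 0.1025}, {"x": -27.1, "y": 31.3, "z": -0.0, "rx": -0.0, "ry": -0.0, "rz": 0.1024}, {"x": -23.7, "y": 33.9, "z": -0.0, "rx": -0.0, "ry": -0.0, "rz": 0.1025}, {"x": -20.1, "y": 36.2, "z": -0.0, "rx": -0.0, "ry": -0.0, "rz": 0.1024}]
[{"x": -16.3, "y": 38.0, "z": -0.0, "rx": -0.0, "ry": -0.0, "rz": 0.1025}, {"x": -12.3, "y": 39.5, "z": -0.0, "rx": -0.0, "ry": -0.0, "rz": 0.1024}, {"x": -8.2, "y": 40.6, "z": -0.0, "rx": -0.0, "ry": -0.0, "rz": 0.1025}, {"x": -4.1, "y": 41.1, "z": -0.1, "rx": -0.0001, "ry": -0.0001, "rz": 0.1024}]
```

move_arm --plan '[{"x": -26.3,"y": -32,"z": 0,"rx": 0,"ry": 0,"rz": 0.1025},{"x": -29.4,"y": -29.1,"z": 0,"rx": 0,"ry": 0,"rz": 0.1025},{"x": -32.2,"y": -26,"z": 0,"rx": 0,"ry": 0,"rz": 0.1025},{"x": -34.7,"y": -22.5,"z": 0,"rx": 0,"ry": 0,"rz": 0.1025},{"x": -36.8,"y": -18.9,"z": 0,"rx": 0,"ry": 0,"rz": 0.1025},{"x": -38.6,"y": -15,"z": 0,"rx": 0,"ry": 0,"rz": 0.1025},{"x": -39.9,"y": -11,"z": 0,"rx": 0,"ry": 0,"rz": 0.1025},{"x": -40.8,"y": -6.8,"z": 0,"rx": 0,"ry": 0,"rz": 0.1025},{"x": -41.3,"y": -2.6,"z": 0,"rx": 0,"ry": 0,"rz": 0.1025},{"x": -41.3,"y": 1.6,"z": 0,"rx": 0,"ry": 0,"rz": 0.1025}]'

```text
time_s: 2.3
ee_pos: [335.9, 144.9, 214.3]
ee_rot: [179.9, -0.0, 100.4]
force: [1.6, 0.3, 0.1]
gripper_width: 91.4
gripper_force: 0.0
```

move_arm --plan '[{"x": -41,"y": 5.8,"z": 0,"rx": 0,"ry": 0,"rz": 0.1025},{"x": -40.2,"y": 10,"z": 0,"rx": 0,"ry": 0,"rz": 0.1025},{"x": -38.9,"y": 14,"z": 0,"rx": 0,"ry": 0,"rz": 0.1025},{"x": -37.3,"y": 17.9,"z": 0,"rx": 0,"ry": 0,"rz": 0.1025},{"x": -35.2,"y": 21.7,"z": 0,"rx": 0,"ry": 0,"rz": 0.1025},{"x": -32.8,"y": 25.1,"z": 0,"rx": 0,"ry": 0,"rz": 0.1025},{"x": -30.1,"y": 28.4,"z": 0,"rx": 0,"ry": 0,"rz": 0.1025},{"x": -27.1,"y": 31.3,"z": 0,"rx": 0,"ry": 0,"rz": 0.1025},{"x": -23.7,"y": 33.9,"z": 0,"rx": 0,"ry": 0,"rz": 0.1025},{"x": -20.1,"y": 36.2,"z": 0,"rx": 0,"ry": 0,"rz": 0.1025}]'

```text
time_s: 3.3
ee_pos: [468.7, -247.2, 214.0]
ee_rot: [180.0, -0.0, 41.7]
force: [0.3, -0.1, 0.6]
gripper_width: 91.0
gripper_force: 0.0
```

move_arm --plan '[{"x": -16.3,"y": 38,"z": 0,"rx": 0,"ry": 0,"rz": 0.1025},{"x": -12.3,"y": 39.5,"z": 0,"rx": 0,"ry": 0,"rz": 0.1025},{"x": -8.2,"y": 40.6,"z": 0,"rx": 0,"ry": 0,"rz": 0.1025},{"x": -4.1,"y": 41.1,"z": 0,"rx": 0,"ry": 0,"rz": 0.1025},{"x": 0,"y": 0,"z": 0,"rx": 0,"ry": 0,"rz": 0},{"x": 0,"y": 0,"z": 0,"rx": 0,"ry": 0,"rz": 0}]'

```text
time_s: 3.9
ee_pos: [521.3, -402.5, 213.0]
ee_rot: [-179.9, 0.0, 18.4]
force: [-0.6, -0.4, -0.1]
gripper_width: 91.2
gripper_force: 0.0
```

Run:
```python
from h import *
s=state(); print(s['time_s'],s['ee_pos'].round(1),s['ee_rot'].round(2),s['qpos'].round(1))
f=meas('wrist','riser',28,45); save(f,'pics/w2.png',1.5)
meas('wrist','base_plate',8,22)
```

```text
3.9 [ 521.3 -402.5  213. ] [-1.799e+02  3.000e-02  1.841e+01] [-38.7  26.1  77.7   0.   76.4  32.9]
wrist riser 0.59 c [ 591.8 -377.9] mean [ 593.1 -377.6] size [ 59.6 101.4] yaw 19.5 zmed 36.0
wrist base_plate 0.46 c [ 621.2 -178.4] mean [ 613.3 -193.5] size [ 44.3 120.5] yaw -28.21 zmed 19.8
```

View pics/w2.png

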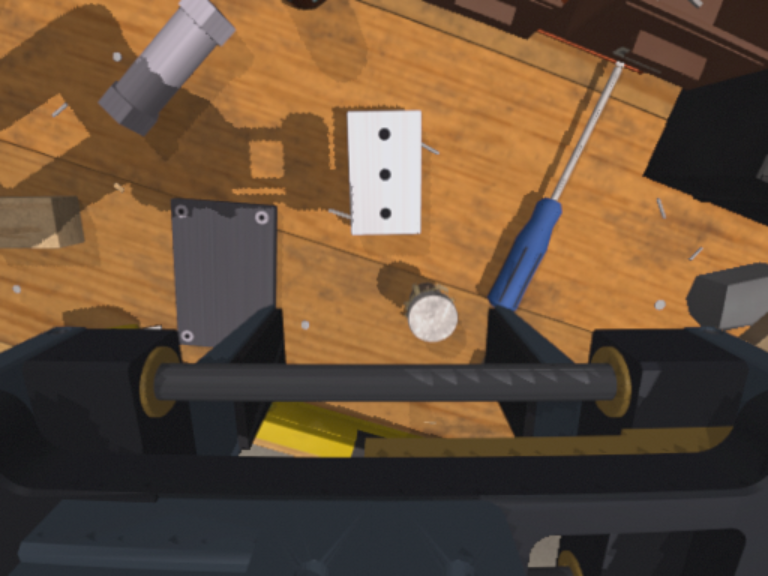

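The wrist view shows the riser at (385,172), its top at z 36.0 as expected, and the base plate at (225,270). Riser: (592,−378), yaw 19.3°. I'll go down and grip it.

```bash
python3 -c "
from h import *
go((592,-378,120,19.3),(592,-378,10,19.3),v=45)"
```

```text
[{"x": 24.8, "y": 0.2, "z": 31.5, "rx": -0.0001, "ry": -0.0001, "rz": -0.0046}, {"x": 24.7, "y": 0.4, "z": 31.4, "rx": -0.0, "ry": -0.0, "rz": -0.0046}, {"x": 24.8, "y": 0.4, "z": 31.5, "rx": -0.0001, "ry": -0.0001, "rz": -0.0045}, {"x": -0.0, "y": 0.0, "z": 36.7, "rx": 0.0, "ry": 0.0, "rz": -0.0}, {"x": -0.0, "y": 0.0, "z": 36.6, "rx": 0.0, "ry": 0.0, "rz": -0.0}, {"x": -0.0, "y": 0.0, "z": 36.7, "rx": 0.0, "ry": 0.0, "rz": -0.0}]
```

move_arm --plan '[{"x": 24.8,"y": 0.3,"z": 31.5,"rx": 0,"ry": 0,"rz": -0.0046},{"x": 24.7,"y": 0.4,"z": 31.5,"rx": 0,"ry": 0,"rz": -0.0046},{"x": 24.8,"y": 0.4,"z": 31.5,"rx": 0,"ry": 0,"rz": -0.0045},{"x": 0,"y": 0,"z": 40,"rx": 0,"ry": 0,"rz": 0},{"x": 0,"y": 0,"z": 35,"rx": 0,"ry": 0,"rz": 0},{"x": 0,"y": 0,"z": 25,"rx": 0,"ry": 0,"rz": 0},{"x": 0,"y": 0,"z": 9,"rx": 0,"ry": 0,"rz": 0},{"x": 0,"y": 0,"z": 0,"rx": 0,"ry": 0,"rz": 0}]'

```text
time_s: 4.9
ee_pos: [591.8, -378.3, 9.8]
ee_rot: [-179.9, 0.1, 19.3]
force: [0.4, -0.2, -0.2]
gripper_width: 91.5
gripper_force: 0.0
```

move_arm --plan '[{"x": 0,"y": 0,"z": 0,"rx": 0,"ry": 0,"rz": 0},{"x": 0,"y": 0,"z": 0,"rx": 0,"ry": 0,"rz": 0},{"x": 0,"y": 0,"z": 0,"rx": 0,"ry": 0,"rz": 0},{"x": 0,"y": 0,"z": 0,"rx": 0,"ry": 0,"rz": 0},{"x": 0,"y": 0,"z": 0,"rx": 0,"ry": 0,"rz": 0},{"x": 0,"y": 0,"z": 0,"rx": 0,"ry": 0,"rz": 0}]' --grip 0.3 --squeeze 35

```text
time_s: 5.5
ee_pos: [592.4, -379.1, 11.4]
ee_rot: [-180.0, -0.0, 19.2]
force: [-1.2, 1.8, 5.6]
gripper_width: 60.0
gripper_force: 35.0
```

```bash
python3 -c "
from h import *
go((592,-378,145,19.3),(368,-284,230,14.1),v=45,start=(592,-378.3,10,19.3))"
```

```text
[{"x": 0.0, "y": -0.1, "z": -33.8, "rx": 0.0, "ry": 0.0, "rz": 0.0}, {"x": 0.0, "y": -0.1, "z": -33.7, "rx": 0.0, "ry": 0.0, "rz": 0.0}, {"x": 0.0, "y": -0.0, "z": -33.8, "rx": 0.0, "ry": 0.0, "rz": 0.0}, {"x": 0.1, "y": -0.1, "z": -33.7, "rx": 0.0, "ry": 0.0, "rz": 0.0}, {"x": -30.1, "y": -27.1, "z": -14.2, "rx": 0.0, "ry": -0.0, "rz": 0.0151}, {"x": -30.5, "y": -26.7, "z": -14.2, "rx": -0.0, "ry": -0.0, "rz": 0.0151}, {"x": -30.8, "y": -26.2, "z": -14.2, "rx": -0.0, "ry": -0.0, "rz": 0.0151}, {"x": -31.2, "y": -25.7, "z": -14.1, "rx": -0.0, "ry": -0.0, "rz": 0.0152}, {"x": -31.7, "y": -25.3, "z": -14.2, "rx": -0.0, "ry": -0.0, "rz": 0.0151}, {"x": -32.0, "y": -24.8, "z": -14.1, "rx": -0.0, "ry": -0.0, "rz": 0.0152}]
```

move_arm --plan '[{"x": 0,"y": 0,"z": -20,"rx": 0,"ry": 0,"rz": 0},{"x": 0,"y": 0,"z": -40,"rx": 0,"ry": 0,"rz": 0},{"x": 0,"y": 0,"z": -40,"rx": 0,"ry": 0,"rz": 0},{"x": 0,"y": 0,"z": -35,"rx": 0,"ry": 0,"rz": 0},{"x": -30.1,"y": -27.1,"z": -14.2,"rx": 0,"ry": 0,"rz": 0.0151},{"x": -30.5,"y": -26.7,"z": -14.2,"rx": 0,"ry": 0,"rz": 0.0151},{"x": -30.8,"y": -26.2,"z": -14.2,"rx": 0,"ry": 0,"rz": 0.0151},{"x": -31.2,"y": -25.7,"z": -14.2,"rx": 0,"ry": 0,"rz": 0.0151},{"x": -31.7,"y": -25.3,"z": -14.2,"rx": 0,"ry": 0,"rz": 0.0151},{"x": -32,"y": -24.8,"z": -14.2,"rx": 0,"ry": 0,"rz": 0.0151}]'

```text
time_s: 6.5
ee_pos: [366.2, -284.1, 229.9]
ee_rot: [-179.9, 0.1, 14.0]
force: [-0.6, -1.0, -4.1]
gripper_width: 60.0
gripper_force: 35.0
```

move_arm --plan '[{"x": 0,"y": 0,"z": 0,"rx": 0,"ry": 0,"rz": 0},{"x": 0,"y": 0,"z": 0,"rx": 0,"ry": 0,"rz": 0},{"x": 0,"y": 0,"z": 0,"rx": 0,"ry": 0,"rz": 0}]'

```text
time_s: 6.8
ee_pos: [368.8, -285.3, 230.0]
ee_rot: [-180.0, 0.0, 14.0]
force: [-0.3, -0.4, -4.9]
gripper_width: 59.9
gripper_force: 35.0
```

Run:
```python
from h import *
s=state(); print(s['time_s'],s['ee_pos'].round(1),s['ee_rot'].round(2),s['gripper_width'],s['force'])
f=meas('wrist','base_plate',8,18); save(f,'pics/w3.png',1.5)
```

```text
6.8 [ 368.8 -285.3  230. ] [-1.7998e+02  1.0000e-02  1.4040e+01] 59.91904565775351 [-0.34826453 -0.36907613 -4.85109214]
wrist base_plate 0.69 c [ 456.7 -261.3] mean [ 459.1 -260.7] size [ 96.7 135.9] yaw 13.83 zmed 14.0
```

View pics/w3.png

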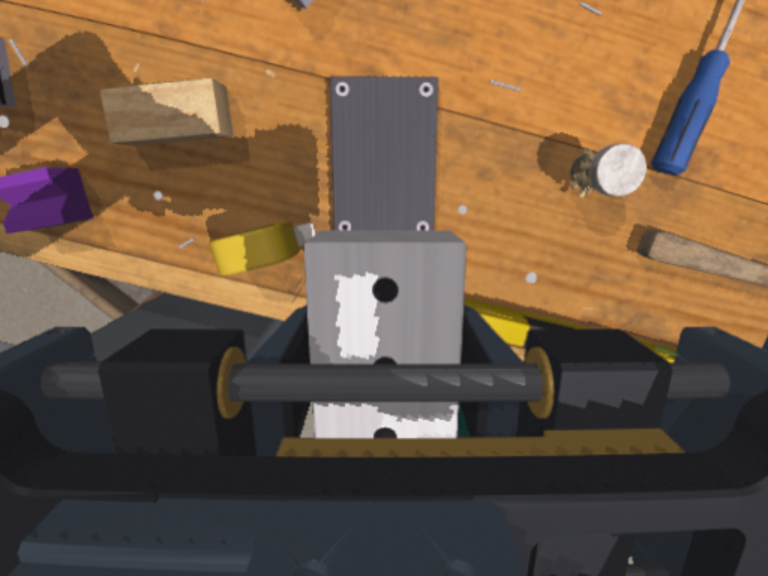

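```bash
cat >> h.py <<'E'
def rayz(f,uv,z):
    uv=np.asarray(uv,float).reshape(-1,1,2); n=cv2.undistortPoints(uv,f['K'],f['d']).reshape(-1,2)
    d=np.c_[n,np.ones(len(n))]@f['R']; c=-f['R'].T@f['t']; return c+d*((z-c[2])/d[:,2])[:,None]
E
python3 - <<'E'
from h import *
f=cam('wrist'); s=state(); a=np.radians(14.0); T=np.array([[np.cos(a),np.sin(a)],[-np.sin(a),np.cos(a)]])
p=rayz(f,np.array([[305,243],[465,243],[385,290]])/1.5,256.)
print(((p[:,:2]-[368.3,-284.6])@T.T).round(1), [f['z_map'][int(v/1.5),int(u/1.5)] for u,v in [(320,250),(450,250)]], world(f,np.array([[320,250],[450,250]])/1.5).round(1))
print(rayz(f,np.array([[342,89],[426,89],[345,227],[422,227]])/1.5,15.).round(1))
go((452.8,-262.4,120,14),(452.8,-262.4,30,14),start=(368.3,-284.4,230,14.05))
E
```

```text
[[ 50.   28.4]
 [ 50.1 -29.2]
 [ 32.4  -0.4]] [np.float32(146.91798), np.float32(147.44759)] [[ 408.6 -250.6  255.4]
 [ 420.  -296.5  254.7]]
[[ 502.9 -211.9   15. ]
 [ 520.9 -283.8   15. ]
 [ 384.6 -241.5   15. ]
 [ 402.5 -312.5   15. ]]
[{"x": 21.8, "y": -0.2, "z": 27.5, "rx": 0.0, "ry": -0.0, "rz": 0.0002}, {"x": 21.8, "y": -0.2, "z": 27.5, "rx": -0.0, "ry": -0.0, "rz": 0.0002}, {"x": 21.9, "y": -0.2, "z": 27.5, "rx": -0.0, "ry": -0.0, "rz": 0.0002}, {"x": 21.8, "y": -0.3, "z": 27.5, "rx": -0.0, "ry": -0.0, "rz": 0.0003}, {"x": 0.0, "y": 0.0, "z": 30.0, "rx": -0.0, "ry": -0.0, "rz": -0.0}, {"x": 0.0, "y": 0.0, "z": 30.0, "rx": -0.0, "ry": -0.0, "rz": -0.0}, {"x": 0.0, "y": 0.0, "z": 30.0, "rx": -0.0, "ry": -0.0, "rz": -0.0}]
```

The riser sits centred in the grip, with its front edge 50 mm ahead. The screw heads at (342,89), (426,89), (345,227) and (422,227) put the base centre at (452.7,−262.4), yaw 14.0°. I'll place the riser there.

move_arm --plan '[{"x": 21.8,"y": -0.2,"z": 27.5,"rx": 0,"ry": 0,"rz": 0},{"x": 21.8,"y": -0.2,"z": 27.5,"rx": 0,"ry": 0,"rz": 0},{"x": 21.8,"y": -0.2,"z": 27.5,"rx": 0,"ry": 0,"rz": 0},{"x": 21.8,"y": -0.3,"z": 27.5,"rx": 0,"ry": 0,"rz": 0.001},{"x": 0,"y": 0,"z": 40,"rx": 0,"ry": 0,"rz": 0},{"x": 0,"y": 0,"z": 30,"rx": 0,"ry": 0,"rz": 0},{"x": 0,"y": 0,"z": 20,"rx": 0,"ry": 0,"rz": 0},{"x": 0,"y": 0,"z": 2,"rx": 0,"ry": 0,"rz": 0},{"x": 0,"y": 0,"z": 0,"rx": 0,"ry": 0,"rz": 0}]'

```text
time_s: 7.85
ee_pos: [453.2, -263.0, 28.1]
ee_rot: [-179.9, 0.0, 14.0]
force: [-0.1, 0.6, -3.7]
gripper_width: 59.8
gripper_force: 35.0
```

move_arm --plan '[{"x": 0,"y": 0,"z": 2,"rx": 0,"ry": 0,"rz": 0},{"x": 0,"y": 0,"z": 1.5,"rx": 0,"ry": 0,"rz": 0},{"x": 0,"y": 0,"z": 0,"rx": 0,"ry": 0,"rz": 0}]'

```text
time_s: 8.15
ee_pos: [452.9, -263.1, 25.7]
ee_rot: [180.0, -0.0, 14.0]
force: [0.5, 0.5, -3.8]
gripper_width: 59.9
gripper_force: 35.0
```

move_arm --plan '[{"x": 0,"y": 0,"z": 0.8,"rx": 0,"ry": 0,"rz": 0},{"x": 0,"y": 0,"z": 0.5,"rx": 0,"ry": 0,"rz": 0},{"x": 0,"y": 0,"z": 0,"rx": 0,"ry": 0,"rz": 0}]'

```text
time_s: 8.45
ee_pos: [453.1, -263.2, 25.2]
ee_rot: [180.0, -0.0, 14.0]
force: [-0.7, 1.8, 5.8]
gripper_width: 59.9
gripper_force: 35.0
```

move_arm --plan '[{"x": 0,"y": 0,"z": 0,"rx": 0,"ry": 0,"rz": 0},{"x": 0,"y": 0,"z": 0,"rx": 0,"ry": 0,"rz": 0},{"x": 0,"y": 0,"z": 0,"rx": 0,"ry": 0,"rz": 0},{"x": 0,"y": 0,"z": -10,"rx": 0,"ry": 0,"rz": 0},{"x": 0,"y": 0,"z": -30,"rx": 0,"ry": 0,"rz": 0},{"x": 0,"y": 0,"z": -45,"rx": 0,"ry": 0,"rz": 0},{"x": 0,"y": 0,"z": -45,"rx": 0,"ry": 0,"rz": 0},{"x": 0,"y": 0,"z": -45,"rx": 0,"ry": 0,"rz": 0}]' --grip 1

```text
time_s: 9.25
ee_pos: [452.5, -262.9, 201.3]
ee_rot: [180.0, -0.0, 14.0]
force: [0.6, -0.8, -0.1]
gripper_width: 91.2
gripper_force: 0.0
```

```bash
python3 -c "
from h import *
print(state()['ee_pos'])
go((547,56,214,-20),v=45)"
```

```text
[ 452.51649986 -262.872468    201.31495865]
[{"x": 21.1, "y": -35.8, "z": -1.6, "rx": 0.0, "ry": -0.0001, "rz": 0.0741}, {"x": 18.4, "y": -37.3, "z": -1.6, "rx": 0.0, "ry": -0.0001, "rz": 0.0741}, {"x": 15.6, "y": -38.6, "z": -1.6, "rx": 0.0, "ry": -0.0001, "rz": 0.0741}, {"x": 12.7, "y": -39.6, "z": -1.6, "rx": 0.0001, "ry": -0.0001, "rz": 0.0741}, {"x": 9.7, "y": -40.4, "z": -1.6, "rx": 0.0, "ry": -0.0001, "rz": 0.0741}, {"x": 6.6, "y": -41.0, "z": -1.6, "rx": 0.0001, "ry": -0.0001, "rz": 0.0741}, {"x": 3.6, "y": -41.4, "z": -1.6, "rx": 0.0, "ry": -0.0, "rz": 0.0742}, {"x": 0.6, "y": -41.6, "z": -1.5, "rx": 0.0001, "ry": -0.0001, "rz": 0.0741}]
```

move_arm --plan '[{"x": 21.1,"y": -35.8,"z": -1.6,"rx": 0,"ry": 0,"rz": 0.0741},{"x": 18.4,"y": -37.3,"z": -1.6,"rx": 0,"ry": 0,"rz": 0.0741},{"x": 15.6,"y": -38.6,"z": -1.6,"rx": 0,"ry": 0,"rz": 0.0741},{"x": 12.7,"y": -39.6,"z": -1.6,"rx": 0,"ry": 0,"rz": 0.0741},{"x": 9.7,"y": -40.4,"z": -1.6,"rx": 0,"ry": 0,"rz": 0.0741},{"x": 6.6,"y": -41,"z": -1.6,"rx": 0,"ry": 0,"rz": 0.0741},{"x": 3.6,"y": -41.4,"z": -1.6,"rx": 0,"ry": 0,"rz": 0.0741},{"x": 0.6,"y": -41.6,"z": -1.6,"rx": 0,"ry": 0,"rz": 0.0741},{"x": 0,"y": 0,"z": 0,"rx": 0,"ry": 0,"rz": 0},{"x": 0,"y": 0,"z": 0,"rx": 0,"ry": 0,"rz": 0}]'

```text
time_s: 10.25
ee_pos: [547.2, 56.4, 211.9]
ee_rot: [180.0, -0.0, -19.8]
force: [-0.6, -1.1, 0.7]
gripper_width: 91.3
gripper_force: 0.0
```

Run:
```python
from h import *
s=state(); print(s['time_s'],s['ee_pos'].round(1),s['ee_rot'].round(2))
f=meas('wrist','packing',11,22); save(f,'pics/w4.png',1.5)
meas('top','riser',46,60)
```

```text
10.25 [547.2  56.4 211.9] [ 1.7997e+02 -1.0000e-02 -1.9840e+01]
wrist packing 0.93 c [618.8  31.1] mean [619.9  30.5] size [53.8 84.8] yaw -18.84 zmed 16.0
top riser 0.96 c [ 453.6 -263.1] mean [ 453.3 -262.6] size [ 61.7 100.2] yaw 15.28 zmed 50.1
```

View pics/w4.png

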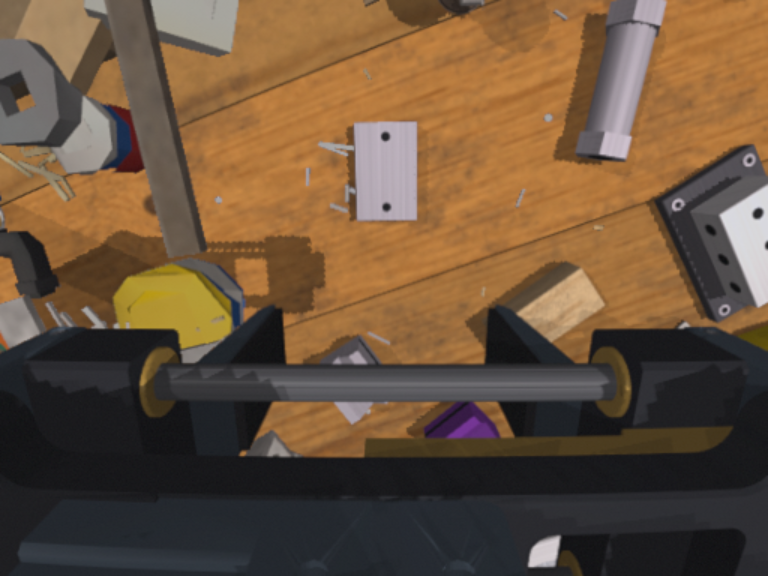

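Run:
```python
from h import *
f=cam('wrist'); p=rayz(f,np.array([[385.5,135.5],[386.5,207],[355,122],[417,122],[356,220],[417,220]])/1.5,16.)
print(p.round(1),p[:2].mean(0),p[2:].mean(0)); d=p[0]-p[1]; print(np.degrees(np.arctan2(d[1],d[0])))
go((618.3,31,100,-19.6),(618.3,31,20,-19.6),(618.3,31,3,-19.6),v=48,start=(547.2,56,212.7,-20))
```

```text
[[646.9  18.3  16. ]
 [589.5  38.2  16. ]
 [666.2  38.9  16. ]
 [648.1 -10.7  16. ]
 [588.1  67.9  16. ]
 [569.3  16.3  16. ]] [618.20572894  28.23311465  16.        ] [617.88200486  28.1203129   16.        ]
-19.16067251202064
[{"x": 25.1, "y": -0.3, "z": 37.6, "rx": 0.0, "ry": 0.0, "rz": -0.0023}, {"x": 25.1, "y": -0.2, "z": 37.6, "rx": -0.0, "ry": 0.0, "rz": -0.0023}, {"x": 25.2, "y": -0.2, "z": 37.5, "rx": -0.0, "ry": 0.0, "rz": -0.0024}, {"x": -0.0, "y": 0.0, "z": 40.0, "rx": -0.0, "ry": 0.0, "rz": 0.0}, {"x": -0.0, "y": 0.0, "z": 40.0, "rx": -0.0, "ry": 0.0, "rz": 0.0}, {"x": -0.0, "y": 0.0, "z": 17.0, "rx": -0.0, "ry": 0.0, "rz": 0.0}]
```

The packing plate is at pixel (386,171), roughly (618.3,30), top at z 16.0, yaw −19.4°. Lateral error is taken up by the closing fingers.

move_arm --plan '[{"x": 25.2,"y": 0,"z": 37.6,"rx": 0,"ry": 0,"rz": -0.003},{"x": 25.2,"y": 0,"z": 37.6,"rx": 0,"ry": 0,"rz": -0.003},{"x": 25.2,"y": 0,"z": 37.6,"rx": 0,"ry": 0,"rz": -0.003},{"x": 0,"y": 0,"z": 40,"rx": 0,"ry": 0,"rz": 0},{"x": 0,"y": 0,"z": 35,"rx": 0,"ry": 0,"rz": 0},{"x": 0,"y": 0,"z": 15,"rx": 0,"ry": 0,"rz": 0},{"x": 0,"y": 0,"z": 6,"rx": 0,"ry": 0,"rz": 0},{"x": 0,"y": 0,"z": 0,"rx": 0,"ry": 0,"rz": 0}]'

```text
time_s: 11.3
ee_pos: [618.2, 29.5, 2.5]
ee_rot: [180.0, 0.0, -19.5]
force: [0.9, 0.8, 0.3]
gripper_width: 91.4
gripper_force: 0.0
```

move_arm --plan '[{"x": 0,"y": 0,"z": 0,"rx": 0,"ry": 0,"rz": 0},{"x": 0,"y": 0,"z": 0,"rx": 0,"ry": 0,"rz": 0},{"x": 0,"y": 0,"z": 0,"rx": 0,"ry": 0,"rz": 0},{"x": 0,"y": 0,"z": 0,"rx": 0,"ry": 0,"rz": 0},{"x": 0,"y": 0,"z": 0,"rx": 0,"ry": 0,"rz": 0},{"x": 0,"y": 0,"z": 0,"rx": 0,"ry": 0,"rz": 0},{"x": 0,"y": 0,"z": 0,"rx": 0,"ry": 0,"rz": 0}]' --grip 0.3 --squeeze 35

```text
time_s: 12.0
ee_pos: [618.5, 30.3, 3.3]
ee_rot: [-180.0, -0.0, -19.5]
force: [-1.0, -0.2, 3.2]
gripper_width: 53.9
gripper_force: 35.0
```

Run:
```python
from h import *
go((368,-284.4,230,14),v=45,start=(618.3,30,108,-19.5))
```

```text
[{"x": -13.1, "y": 38.0, "z": -12.2, "rx": -0.0, "ry": 0.0, "rz": -0.0585}, {"x": -15.3, "y": 37.2, "z": -12.2, "rx": -0.0, "ry": 0.0, "rz": -0.0585}, {"x": -17.4, "y": 36.2, "z": -12.2, "rx": -0.0, "ry": 0.0, "rz": -0.0585}, {"x": -19.5, "y": 35.1, "z": -12.2, "rx": -0.0, "ry": 0.0, "rz": -0.0585}, {"x": -21.6, "y": 33.9, "z": -12.2, "rx": -0.0, "ry": 0.0, "rz": -0.0584}, {"x": -23.5, "y": 32.6, "z": -12.2, "rx": -0.0, "ry": 0.0, "rz": -0.0585}, {"x": -25.4, "y": 31.2, "z": -12.2, "rx": -0.0, "ry": 0.0, "rz": -0.0584}, {"x": -27.1, "y": 29.6, "z": -12.2, "rx": -0.0, "ry": 0.0, "rz": -0.0585}, {"x": -28.8, "y": 28.0, "z": -12.2, "rx": -0.0, "ry": 0.0, "rz": -0.0584}, {"x": -30.4, "y": 26.3, "z": -12.2, "rx": -0.0, "ry": 0.0, "rz": -0.0585}]
```

move_arm --plan '[{"x": 0,"y": 0,"z": -15,"rx": 0,"ry": 0,"rz": 0},{"x": 0,"y": 0,"z": -45,"rx": 0,"ry": 0,"rz": 0},{"x": 0,"y": 0,"z": -45,"rx": 0,"ry": 0,"rz": 0}]'

```text
time_s: 12.3
ee_pos: [616.7, 30.3, 106.6]
ee_rot: [179.9, 0.3, -19.5]
force: [1.8, 0.1, -3.8]
gripper_width: 53.6
gripper_force: 34.9
```

move_arm --plan '[{"x": -13.1,"y": 38,"z": -12.2,"rx": 0,"ry": 0,"rz": -0.0585},{"x": -15.3,"y": 37.2,"z": -12.2,"rx": 0,"ry": 0,"rz": -0.0585},{"x": -17.4,"y": 36.2,"z": -12.2,"rx": 0,"ry": 0,"rz": -0.0585},{"x": -19.5,"y": 35.1,"z": -12.2,"rx": 0,"ry": 0,"rz": -0.0585},{"x": -21.6,"y": 33.9,"z": -12.2,"rx": 0,"ry": 0,"rz": -0.0585},{"x": -23.5,"y": 32.6,"z": -12.2,"rx": 0,"ry": 0,"rz": -0.0585},{"x": -25.4,"y": 31.2,"z": -12.2,"rx": 0,"ry": 0,"rz": -0.0585},{"x": -27.1,"y": 29.6,"z": -12.2,"rx": 0,"ry": 0,"rz": -0.0585},{"x": -28.8,"y": 28,"z": -12.2,"rx": 0,"ry": 0,"rz": -0.0585},{"x": -30.4,"y": 26.3,"z": -12.2,"rx": 0,"ry": 0,"rz": -0.0585}]'

```text
time_s: 13.3
ee_pos: [366.6, -284.8, 229.3]
ee_rot: [-179.9, 0.1, 14.2]
force: [1.7, -0.9, -4.5]
gripper_width: 53.8
gripper_force: 34.9
```

move_arm --plan '[{"x": 0,"y": 0,"z": 0,"rx": 0,"ry": 0,"rz": 0},{"x": 0,"y": 0,"z": 0,"rx": 0,"ry": 0,"rz": 0},{"x": 0,"y": 0,"z": 0,"rx": 0,"ry": 0,"rz": 0}]'

```text
time_s: 13.6
ee_pos: [368.2, -283.2, 228.8]
ee_rot: [-179.9, 0.0, 14.1]
force: [-1.0, -1.0, -3.8]
gripper_width: 53.7
gripper_force: 34.9
```

Run:
```python
from h import *
s=state(); print(s['time_s'],s['ee_pos'].round(1),s['ee_rot'].round(2),s['gripper_width'])
f=meas('wrist','riser',45,55); save(f,'pics/w5.png',1.5)
meas('wrist','base_plate',8,18); meas('wrist','packing',215,260)
```

```text
13.6 [ 368.2 -283.2  228.8] [-1.7987e+02  4.0000e-02  1.4060e+01] 53.741032647029996
wrist riser 0.58 c [ 452.2 -262.8] mean [ 453.6 -262.4] size [60.3 98.8] yaw 14.14 zmed 50.0
wrist base_plate 0.64 c [ 452.5 -262.6] mean [ 455.4 -261.1] size [ 96.9 144.2] yaw 14.0 zmed 14.1
wrist packing 0.73 c [ 369.1 -282.4] mean [ 377.7 -280.6] size [58.3 84.7] yaw 14.03 zmed 242.0
```

View pics/w5.png

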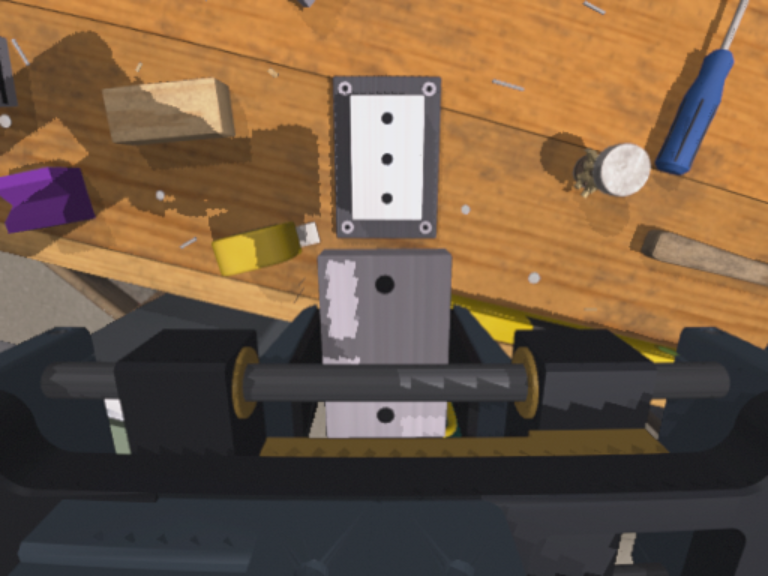

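Held packing and riser are both in view (packing (385,340), riser (387,158)). The riser is centred on the base to within 0.4 mm.

move_arm --plan '[{"x": 21.4,"y": 0.1,"z": 25,"rx": 0,"ry": 0,"rz": 0},{"x": 21.4,"y": 0.1,"z": 25,"rx": 0,"ry": 0,"rz": 0},{"x": 21.4,"y": 0.1,"z": 25,"rx": 0,"ry": 0,"rz": 0},{"x": 21.4,"y": 0.2,"z": 25,"rx": 0,"ry": 0,"rz": 0},{"x": 0,"y": 0,"z": 35,"rx": 0,"ry": 0,"rz": 0},{"x": 0,"y": 0,"z": 25,"rx": 0,"ry": 0,"rz": 0},{"x": 0,"y": 0,"z": 12,"rx": 0,"ry": 0,"rz": 0},{"x": 0,"y": 0,"z": 0,"rx": 0,"ry": 0,"rz": 0},{"x": 0,"y": 0,"z": 0,"rx": 0,"ry": 0,"rz": 0}]'

```text
time_s: 14.8
ee_pos: [452.3, -264.5, 58.7]
ee_rot: [179.9, -0.1, 14.0]
force: [-0.1, 0.7, -3.8]
gripper_width: 53.5
gripper_force: 34.9
```

move_arm --plan '[{"x": 0,"y": 0,"z": 1.5,"rx": 0,"ry": 0,"rz": 0},{"x": 0,"y": 0,"z": 1,"rx": 0,"ry": 0,"rz": 0},{"x": 0,"y": 0,"z": 0,"rx": 0,"ry": 0,"rz": 0}]'

```text
time_s: 15.1
ee_pos: [451.7, -264.2, 56.0]
ee_rot: [179.9, -0.1, 14.0]
force: [-0.4, 0.5, -3.8]
gripper_width: 53.5
gripper_force: 34.9
```

move_arm --plan '[{"x": 0.4,"y": -1.3,"z": 1,"rx": 0,"ry": 0,"rz": 0},{"x": 0,"y": 0,"z": 1,"rx": 0,"ry": 0,"rz": 0},{"x": 0,"y": 0,"z": 0,"rx": 0,"ry": 0,"rz": 0}]'

```text
time_s: 15.4
ee_pos: [451.5, -262.5, 53.3]
ee_rot: [-180.0, -0.0, 14.0]
force: [-0.2, -0.9, -3.8]
gripper_width: 53.6
gripper_force: 34.9
```

move_arm --plan '[{"x": 0,"y": 0,"z": 0.8,"rx": 0,"ry": 0,"rz": 0},{"x": 0,"y": 0,"z": 0,"rx": 0,"ry": 0,"rz": 0}]'

```text
time_s: 15.6
ee_pos: [451.5, -262.6, 53.2]
ee_rot: [-180.0, -0.0, 14.0]
force: [-1.8, 2.1, 3.9]
gripper_width: 53.6
gripper_force: 35.0
```

move_arm --plan '[{"x": 0,"y": 0,"z": 0,"rx": 0,"ry": 0,"rz": 0},{"x": 0,"y": 0,"z": 0,"rx": 0,"ry": 0,"rz": 0},{"x": 0,"y": 0,"z": 0,"rx": 0,"ry": 0,"rz": 0},{"x": 0,"y": 0,"z": -10,"rx": 0,"ry": 0,"rz": 0},{"x": 0,"y": 0,"z": -30,"rx": 0,"ry": 0,"rz": 0},{"x": 0,"y": 0,"z": -40,"rx": 0,"ry": 0,"rz": 0},{"x": 0,"y": 0,"z": -40,"rx": 0,"ry": 0,"rz": 0},{"x": 0,"y": 0,"z": -40,"rx": 0,"ry": 0,"rz": 0}]' --grip 1

```text
time_s: 16.4
ee_pos: [451.4, -262.6, 214.9]
ee_rot: [180.0, -0.0, 14.0]
force: [0.9, -0.3, -0.4]
gripper_width: 91.4
gripper_force: 0.0
```

```bash
python3 -c "
from h import *
print(state()['ee_pos'])
go((370.5,104.5,214,15),v=45)"
```

```text
[ 451.44526516 -262.57451458  214.85796286]
[{"x": 1.2, "y": -41.7, "z": 0.1, "rx": 0.0001, "ry": -0.0001, "rz": -0.0019}, {"x": 1.2, "y": -41.8, "z": 0.1, "rx": 0.0001, "ry": -0.0001, "rz": -0.0018}, {"x": 1.3, "y": -41.7, "z": 0.1, "rx": 0.0001, "ry": -0.0001, "rz": -0.0019}, {"x": 1.4, "y": -41.7, "z": 0.1, "rx": 0.0, "ry": -0.0001, "rz": -0.0018}, {"x": 1.5, "y": -41.8, "z": 0.1, "rx": 0.0001, "ry": -0.0001, "rz": -0.0019}, {"x": 1.6, "y": -41.7, "z": 0.1, "rx": 0.0, "ry": -0.0, "rz": -0.0018}, {"x": 1.6, "y": -41.8, "z": 0.0, "rx": 0.0001, "ry": -0.0001, "rz": -0.0019}, {"x": 1.7, "y": -41.7, "z": 0.1, "rx": 0.0, "ry": -0.0, "rz": -0.0018}, {"x": 1.8, "y": -41.8, "z": 0.1, "rx": 0.0001, "ry": -0.0001, "rz": -0.0019}]
```

move_arm --plan '[{"x": 1.5,"y": -41.8,"z": 0,"rx": 0,"ry": 0,"rz": -0.002},{"x": 1.5,"y": -41.8,"z": 0,"rx": 0,"ry": 0,"rz": -0.002},{"x": 1.5,"y": -41.8,"z": 0,"rx": 0,"ry": 0,"rz": -0.002},{"x": 1.5,"y": -41.8,"z": 0,"rx": 0,"ry": 0,"rz": -0.002},{"x": 1.5,"y": -41.8,"z": 0,"rx": 0,"ry": 0,"rz": -0.002},{"x": 1.5,"y": -41.8,"z": 0,"rx": 0,"ry": 0,"rz": -0.002},{"x": 1.5,"y": -41.8,"z": 0,"rx": 0,"ry": 0,"rz": -0.002},{"x": 1.5,"y": -41.8,"z": 0,"rx": 0,"ry": 0,"rz": -0.002},{"x": 1.5,"y": -41.8,"z": 0,"rx": 0,"ry": 0,"rz": -0.002},{"x": 0,"y": 0,"z": 0,"rx": 0,"ry": 0,"rz": 0}]'

```text
time_s: 17.4
ee_pos: [369.3, 108.7, 213.3]
ee_rot: [-179.9, -0.1, 15.5]
force: [0.0, 0.1, 0.1]
gripper_width: 91.3
gripper_force: 0.0
```

move_arm --plan '[{"x": 0,"y": 0,"z": 0,"rx": 0,"ry": 0,"rz": 0},{"x": 0,"y": 0,"z": 0,"rx": 0,"ry": 0,"rz": 0}]'

```text
time_s: 17.6
ee_pos: [370.7, 104.2, 212.9]
ee_rot: [180.0, -0.0, 15.0]
force: [-0.2, -0.1, -0.2]
gripper_width: 91.2
gripper_force: 0.0
```

Run:
```python
from h import *
s=state(); print(s['time_s'],s['ee_pos'].round(1),s['ee_rot'].round(2))
f=meas('wrist','vblock',35,45); save(f,'pics/w6.png',1.5)
```

```text
17.6 [370.7 104.2 212.9] [ 1.7997e+02 -3.0000e-02  1.5030e+01]
wrist vblock 0.68 c [444.2 125.4] mean [444.5 125.6] size [50.  60.4] yaw 15.32 zmed 39.6
wrist vblock 0.64 c [342.6  45.3] mean [343.4  45.3] size [49.5 60.3] yaw -66.94 zmed 39.5
```

View pics/w6.png

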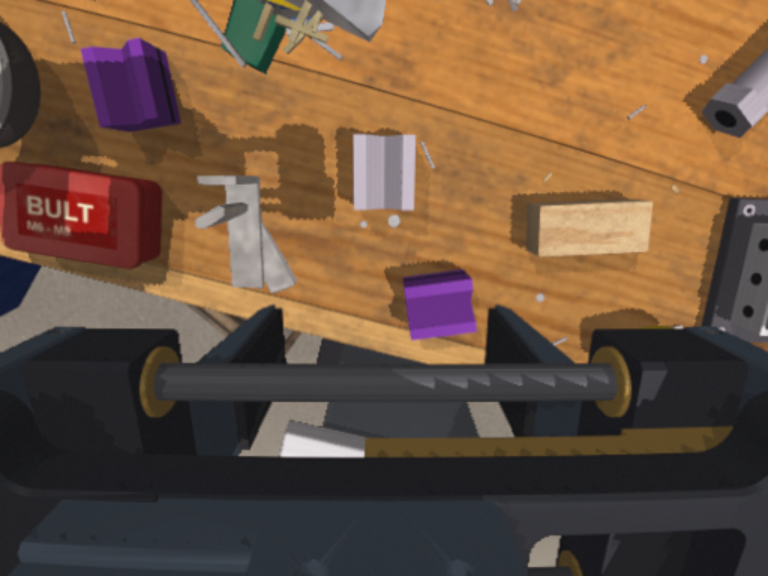

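move_arm --plan '[{"x": 25.5,"y": -0.5,"z": 33,"rx": 0,"ry": 0,"rz": -0.002},{"x": 25.5,"y": -0.5,"z": 33,"rx": 0,"ry": 0,"rz": -0.002},{"x": 25.5,"y": -0.5,"z": 34,"rx": 0,"ry": 0,"rz": -0.001},{"x": 0,"y": 0,"z": 40,"rx": 0,"ry": 0,"rz": 0},{"x": 0,"y": 0,"z": 35,"rx": 0,"ry": 0,"rz": 0},{"x": 0,"y": 0,"z": 20,"rx": 0,"ry": 0,"rz": 0},{"x": 0,"y": 0,"z": 8,"rx": 0,"ry": 0,"rz": 0},{"x": 0,"y": 0,"z": 0,"rx": 0,"ry": 0,"rz": 0}]'

```text
time_s: 18.5
ee_pos: [443.7, 125.5, 8.9]
ee_rot: [-180.0, 0.1, 15.3]
force: [-0.9, -0.1, -0.0]
gripper_width: 91.1
gripper_force: 0.0
```

move_arm --plan '[{"x": 0,"y": 0,"z": 0,"rx": 0,"ry": 0,"rz": 0},{"x": 0,"y": 0,"z": 0,"rx": 0,"ry": 0,"rz": 0},{"x": 0,"y": 0,"z": 0,"rx": 0,"ry": 0,"rz": 0},{"x": 0,"y": 0,"z": 0,"rx": 0,"ry": 0,"rz": 0},{"x": 0,"y": 0,"z": 0,"rx": 0,"ry": 0,"rz": 0},{"x": 0,"y": 0,"z": 0,"rx": 0,"ry": 0,"rz": 0},{"x": 0,"y": 0,"z": 0,"rx": 0,"ry": 0,"rz": 0}]' --grip 0.3 --squeeze 40

```text
time_s: 19.2
ee_pos: [444.5, 126.2, 10.0]
ee_rot: [180.0, -0.1, 15.4]
force: [1.2, -4.8, 4.8]
gripper_width: 50.1
gripper_force: 40.0
```

Run:
```python
from h import *
go((365,-284.6,240,14.05),v=45,start=(444.2,125.8,110,15.35))
```

```text
[{"x": -18.5, "y": 37.5, "z": -13.0, "rx": 0.0, "ry": -0.0, "rz": 0.0023}, {"x": -18.4, "y": 37.5, "z": -13.0, "rx": -0.0, "ry": -0.0, "rz": 0.0023}, {"x": -18.3, "y": 37.6, "z": -13.0, "rx": -0.0, "ry": -0.0, "rz": 0.0023}, {"x": -18.2, "y": 37.6, "z": -13.0, "rx": -0.0, "ry": -0.0, "rz": 0.0023}, {"x": -18.2, "y": 37.6, "z": -13.0, "rx": -0.0, "ry": -0.0, "rz": 0.0022}, {"x": -18.1, "y": 37.7, "z": -13.0, "rx": -0.0, "ry": -0.0, "rz": 0.0023}, {"x": -18.0, "y": 37.7, "z": -13.0, "rx": -0.0, "ry": -0.0, "rz": 0.0022}, {"x": -17.9, "y": 37.8, "z": -13.0, "rx": -0.0, "ry": -0.0, "rz": 0.0023}, {"x": -17.8, "y": 37.8, "z": -13.0, "rx": -0.0, "ry": -0.0, "rz": 0.0022}, {"x": -17.8, "y": 37.9, "z": -13.0, "rx": -0.0, "ry": -0.0, "rz": 0.0023}]
```

move_arm --plan '[{"x": 0,"y": 0,"z": -15,"rx": 0,"ry": 0,"rz": 0},{"x": 0,"y": 0,"z": -40,"rx": 0,"ry": 0,"rz": 0},{"x": 0,"y": 0,"z": -45,"rx": 0,"ry": 0,"rz": 0}]'

```text
time_s: 19.5
ee_pos: [440.6, 126.1, 107.8]
ee_rot: [-179.9, 0.5, 15.3]
force: [1.7, 0.3, -9.4]
gripper_width: 49.9
gripper_force: 40.0
```

move_arm --plan '[{"x": -18.5,"y": 37.5,"z": -13,"rx": 0,"ry": 0,"rz": 0.0023},{"x": -18.4,"y": 37.5,"z": -13,"rx": 0,"ry": 0,"rz": 0.0023},{"x": -18.3,"y": 37.6,"z": -13,"rx": 0,"ry": 0,"rz": 0.0023},{"x": -18.2,"y": 37.6,"z": -13,"rx": 0,"ry": 0,"rz": 0.0023},{"x": -18.2,"y": 37.6,"z": -13,"rx": 0,"ry": 0,"rz": 0.0023},{"x": -18.1,"y": 37.7,"z": -13,"rx": 0,"ry": 0,"rz": 0.0023},{"x": -18,"y": 37.7,"z": -13,"rx": 0,"ry": 0,"rz": 0.0023},{"x": -17.9,"y": 37.8,"z": -13,"rx": 0,"ry": 0,"rz": 0.0023},{"x": -17.8,"y": 37.8,"z": -13,"rx": 0,"ry": 0,"rz": 0.0023},{"x": -17.8,"y": 37.9,"z": -13,"rx": 0,"ry": 0,"rz": 0.0023}]'

```text
time_s: 20.5
ee_pos: [362.9, -284.1, 237.9]
ee_rot: [-179.7, 0.1, 14.0]
force: [2.0, 0.4, -8.0]
gripper_width: 50.1
gripper_force: 40.0
```

move_arm --plan '[{"x": 0,"y": 0,"z": 0,"rx": 0,"ry": 0,"rz": 0},{"x": 0,"y": 0,"z": 0,"rx": 0,"ry": 0,"rz": 0},{"x": 0,"y": 0,"z": 0,"rx": 0,"ry": 0,"rz": 0},{"x": 0,"y": 0,"z": 0,"rx": 0,"ry": 0,"rz": 0}]'

```text
time_s: 20.9
ee_pos: [364.3, -282.4, 238.3]
ee_rot: [-179.8, 0.1, 14.1]
force: [0.0, 0.4, -8.5]
gripper_width: 49.8
gripper_force: 40.0
```

Run:
```python
from h import *
s=state(); print(s['time_s'],s['ee_pos'].round(1),s['ee_rot'].round(2),s['gripper_width'])
f=meas('wrist','packing',60,72); save(f,'pics/w7.png',1.5)
meas('wrist','riser',45,55)
meas('wrist','base_plate',8,18); meas('wrist','vblock',262,278)
```

```text
20.9 [ 364.3 -282.4  238.3] [-1.7984e+02  8.0000e-02  1.4130e+01] 49.805228358569444
wrist packing 0.97 c [ 451.4 -261.9] mean [ 453.  -261.5] size [54.5 83.4] yaw 14.69 zmed 66.0
wrist riser 0.65 c [ 452.4 -262.9] mean [ 456.9 -266. ] size [ 60.  100.4] yaw 13.89 zmed 49.8
wrist vblock 0.81 c [ 363.8 -283.4] mean [ 369.3 -281.9] size [53.  60.5] yaw 14.11 zmed 268.9
```

View pics/w7.png

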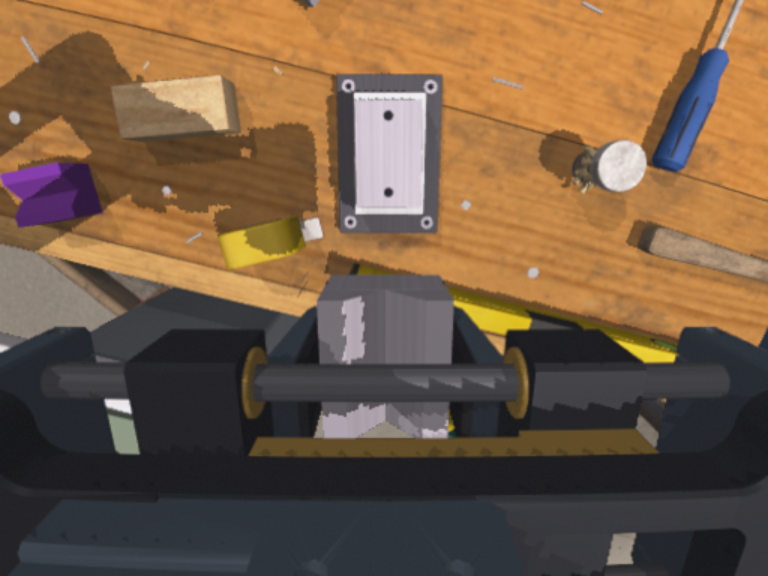

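Packing is on the riser at (388,153) px, measured at (451.5,−262), within about 1 mm of centre. Now the V-block.

move_arm --plan '[{"x": 22.5,"y": -0.1,"z": 20,"rx": 0,"ry": 0,"rz": 0},{"x": 22.5,"y": -0.1,"z": 20,"rx": 0,"ry": 0,"rz": 0},{"x": 22.5,"y": -0.1,"z": 20,"rx": 0,"ry": 0,"rz": 0},{"x": 22.5,"y": -0.1,"z": 20,"rx": 0,"ry": 0,"rz": 0},{"x": 0,"y": 0,"z": 35,"rx": 0,"ry": 0,"rz": 0},{"x": 0,"y": 0,"z": 25,"rx": 0,"ry": 0,"rz": 0},{"x": 0,"y": 0,"z": 12,"rx": 0,"ry": 0,"rz": 0},{"x": 0,"y": 0,"z": 3,"rx": 0,"ry": 0,"rz": 0},{"x": 0,"y": 0,"z": 0,"rx": 0,"ry": 0,"rz": 0},{"x": 0,"y": 0,"z": 0,"rx": 0,"ry": 0,"rz": 0}]'

```text
time_s: 22.3
ee_pos: [453.0, -262.6, 86.1]
ee_rot: [179.9, -0.1, 14.0]
force: [0.1, 0.8, -8.2]
gripper_width: 50.0
gripper_force: 40.0
```

move_arm --plan '[{"x": 0,"y": 0,"z": 1,"rx": 0,"ry": 0,"rz": 0},{"x": 0,"y": 0,"z": 0,"rx": 0,"ry": 0,"rz": 0},{"x": 0,"y": 0,"z": 0,"rx": 0,"ry": 0,"rz": 0}]'

```text
time_s: 22.6
ee_pos: [452.0, -261.9, 84.0]
ee_rot: [180.0, -0.0, 14.0]
force: [-0.3, 0.0, -8.5]
gripper_width: 50.0
gripper_force: 40.0
```

Well aligned. I'll lower it gently.

move_arm --plan '[{"x": 0,"y": 0,"z": 3,"rx": 0,"ry": 0,"rz": 0},{"x": 0,"y": 0,"z": 2,"rx": 0,"ry": 0,"rz": 0},{"x": 0,"y": 0,"z": 0,"rx": 0,"ry": 0,"rz": 0}]'

```text
time_s: 22.9
ee_pos: [451.5, -261.6, 78.0]
ee_rot: [-180.0, 0.0, 14.0]
force: [0.0, -0.7, -8.3]
gripper_width: 49.7
gripper_force: 40.0
```

move_arm --plan '[{"x": 0,"y": 0,"z": 1,"rx": 0,"ry": 0,"rz": 0},{"x": 0,"y": 0,"z": 0.6,"rx": 0,"ry": 0,"rz": 0},{"x": 0,"y": 0,"z": 0,"rx": 0,"ry": 0,"rz": 0}]'

```text
time_s: 23.2
ee_pos: [451.8, -261.7, 76.8]
ee_rot: [-180.0, 0.0, 14.0]
force: [0.1, -1.3, -7.8]
gripper_width: 49.9
gripper_force: 40.0
```

move_arm --plan '[{"x": 0.3,"y": 0.4,"z": 0.6,"rx": 0,"ry": 0,"rz": 0},{"x": 0,"y": 0,"z": 0.6,"rx": 0,"ry": 0,"rz": 0},{"x": 0,"y": 0,"z": 0,"rx": 0,"ry": 0,"rz": 0}]'

```text
time_s: 23.5
ee_pos: [452.5, -262.2, 76.0]
ee_rot: [180.0, -0.0, 14.0]
force: [-1.0, 0.4, -7.0]
gripper_width: 49.7
gripper_force: 40.0
```

move_arm --plan '[{"x": 0,"y": 0,"z": 0.6,"rx": 0,"ry": 0,"rz": 0},{"x": 0,"y": 0,"z": 0,"rx": 0,"ry": 0,"rz": 0}]'

```text
time_s: 23.7
ee_pos: [452.4, -262.2, 76.0]
ee_rot: [180.0, -0.0, 14.0]
force: [-3.2, 1.9, 1.8]
gripper_width: 49.7
gripper_force: 40.0
```

move_arm --plan '[{"x": 0,"y": 0,"z": 0,"rx": 0,"ry": 0,"rz": 0},{"x": 0,"y": 0,"z": 0,"rx": 0,"ry": 0,"rz": 0},{"x": 0,"y": 0,"z": 0,"rx": 0,"ry": 0,"rz": 0},{"x": 0,"y": 0,"z": -10,"rx": 0,"ry": 0,"rz": 0},{"x": 0,"y": 0,"z": -30,"rx": 0,"ry": 0,"rz": 0},{"x": 0,"y": 0,"z": -40,"rx": 0,"ry": 0,"rz": 0},{"x": 0,"y": 0,"z": -40,"rx": 0,"ry": 0,"rz": 0},{"x": 0,"y": 0,"z": -20,"rx": 0,"ry": 0,"rz": 0}]' --grip 1

```text
time_s: 24.5
ee_pos: [453.8, -263.0, 219.7]
ee_rot: [179.7, -0.3, 14.0]
force: [0.1, -0.5, 0.9]
gripper_width: 91.3
gripper_force: 0.0
```

```bash
python3 -c "
from h import *
print(state()['ee_pos'])
go((541,-135,214,-28.5),v=45)"
```

```text
[ 453.75148455 -262.98057309  219.73712245]
[{"x": 19.3, "y": -17.2, "z": 1.0, "rx": 0.0005, "ry": -0.0011, "rz": 0.1238}, {"x": 17.0, "y": -19.4, "z": 1.0, "rx": 0.0005, "ry": -0.0011, "rz": 0.1237}, {"x": 14.5, "y": -21.4, "z": 0.9, "rx": 0.0005, "ry": -0.0011, "rz": 0.1238}, {"x": 11.7, "y": -23.0, "z": 0.9, "rx": 0.0004, "ry": -0.0011, "rz": 0.1237}, {"x": 8.8, "y": -24.2, "z": 1.0, "rx": 0.0005, "ry": -0.0011, "rz": 0.1238}, {"x": 5.8, "y": -25.2, "z": 0.9, "rx": 0.0004, "ry": -0.0012, "rz": 0.1237}]
```

move_arm --plan '[{"x": 19.3,"y": -17.2,"z": 0.5,"rx": 0,"ry": 0,"rz": 0.1237},{"x": 17,"y": -19.4,"z": 0.5,"rx": 0,"ry": 0,"rz": 0.1237},{"x": 14.5,"y": -21.4,"z": 0.5,"rx": 0,"ry": 0,"rz": 0.1237},{"x": 11.7,"y": -23,"z": 0.5,"rx": 0,"ry": 0,"rz": 0.1237},{"x": 8.8,"y": -24.2,"z": 0.5,"rx": 0,"ry": 0,"rz": 0.1237},{"x": 5.8,"y": -25.2,"z": 0.5,"rx": 0,"ry": 0,"rz": 0.1237},{"x": 0,"y": 0,"z": 0,"rx": 0,"ry": 0,"rz": 0},{"x": 0,"y": 0,"z": 0,"rx": 0,"ry": 0,"rz": 0},{"x": 0,"y": 0,"z": 0,"rx": 0,"ry": 0,"rz": 0}]'

```text
time_s: 25.4
ee_pos: [539.0, -134.8, 212.5]
ee_rot: [180.0, -0.0, -28.4]
force: [0.1, 0.1, 0.3]
gripper_width: 91.2
gripper_force: 0.0
```

Run:
```python
from h import *
s=state(); print(s['time_s'],s['ee_pos'].round(1),s['ee_rot'].round(2))
f=meas('wrist','workpiece',24,46); save(f,'pics/w8.png',1.5)
meas('top','vblock',95,115)
```

```text
25.4 [ 539.  -134.8  212.5] [ 1.7998e+02 -1.0000e-02 -2.8450e+01]
wrist workpiece 0.72 c [ 621.3 -177.8] mean [ 623.9 -179. ] size [ 42.2 120.8] yaw -28.54 zmed 36.4
```

View pics/w8.png

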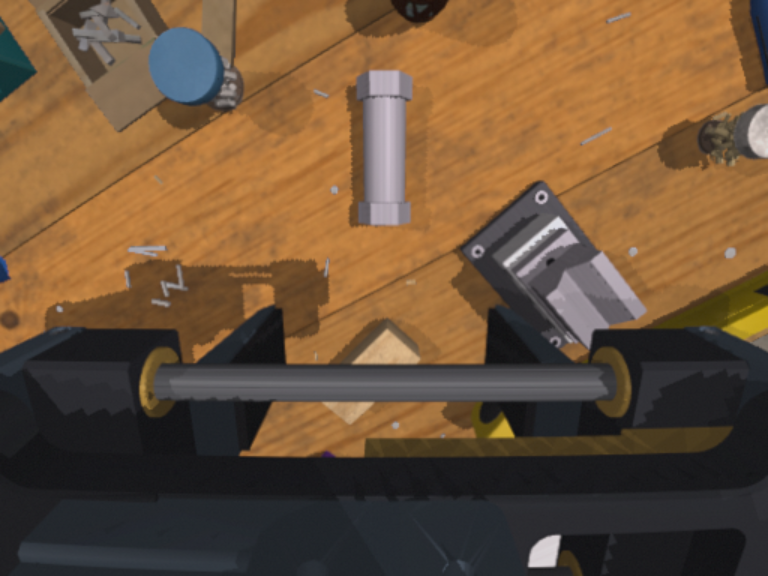

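The bar is at (384,148) px: centre (621.3,−177.8), yaw −28.5°, length 120.8, as expected. The V-block stands on the stack with its groove up.

move_arm --plan '[{"x": 31,"y": -0.3,"z": 33,"rx": 0,"ry": 0,"rz": 0},{"x": 31,"y": -0.3,"z": 33,"rx": 0,"ry": 0,"rz": 0},{"x": 30.8,"y": -0.4,"z": 33,"rx": 0,"ry": 0,"rz": 0},{"x": 0,"y": 0,"z": 40,"rx": 0,"ry": 0,"rz": 0},{"x": 0,"y": 0,"z": 35,"rx": 0,"ry": 0,"rz": 0},{"x": 0,"y": 0,"z": 20,"rx": 0,"ry": 0,"rz": 0},{"x": 0,"y": 0,"z": 6.5,"rx": 0,"ry": 0,"rz": 0},{"x": 0,"y": 0,"z": 0,"rx": 0,"ry": 0,"rz": 0},{"x": 0,"y": 0,"z": 0,"rx": 0,"ry": 0,"rz": 0}]'

```text
time_s: 26.5
ee_pos: [622.6, -178.0, 13.1]
ee_rot: [-180.0, -0.2, -28.5]
force: [0.2, 0.6, -0.2]
gripper_width: 91.3
gripper_force: 0.0
```

move_arm --plan '[{"x": 0,"y": 0,"z": 0,"rx": 0,"ry": 0,"rz": 0},{"x": 0,"y": 0,"z": 0,"rx": 0,"ry": 0,"rz": 0},{"x": 0,"y": 0,"z": 0,"rx": 0,"ry": 0,"rz": 0},{"x": 0,"y": 0,"z": 0,"rx": 0,"ry": 0,"rz": 0},{"x": 0,"y": 0,"z": 0,"rx": 0,"ry": 0,"rz": 0},{"x": 0,"y": 0,"z": 0,"rx": 0,"ry": 0,"rz": 0},{"x": 0,"y": 0,"z": 0,"rx": 0,"ry": 0,"rz": 0},{"x": 0,"y": 0,"z": 0,"rx": 0,"ry": 0,"rz": 0}]' --grip 0.2 --squeeze 35

```text
time_s: 27.3
ee_pos: [621.3, -177.7, 11.6]
ee_rot: [180.0, 0.0, -28.5]
force: [-0.2, -1.1, 1.1]
gripper_width: 35.4
gripper_force: 35.0
```

Run:
```python
from h import *
go((358,-286,260,14.05),v=45,start=(621.3,-177.9,152,-28.5))
```

```text
[{"x": -25.7, "y": 31.5, "z": -15.4, "rx": -0.0, "ry": 0.0, "rz": -0.1061}, {"x": -28.9, "y": 28.6, "z": -15.4, "rx": -0.0, "ry": 0.0, "rz": -0.1061}, {"x": -31.7, "y": 25.4, "z": -15.4, "rx": -0.0, "ry": 0.0, "rz": -0.1061}, {"x": -34.3, "y": 21.9, "z": -15.4, "rx": -0.0, "ry": 0.0, "rz": -0.1061}, {"x": -36.4, "y": 18.2, "z": -15.5, "rx": -0.0, "ry": 0.0, "rz": -0.1061}, {"x": -38.1, "y": 14.2, "z": -15.4, "rx": -0.0, "ry": 0.0, "rz": -0.1061}, {"x": -39.4, "y": 10.1, "z": -15.5, "rx": -0.0, "ry": 0.0, "rz": -0.106}]
```

move_arm --plan '[{"x": 0,"y": 0,"z": -15,"rx": 0,"ry": 0,"rz": 0},{"x": 0,"y": 0,"z": -40,"rx": 0,"ry": 0,"rz": 0},{"x": 0,"y": 0,"z": -45,"rx": 0,"ry": 0,"rz": 0},{"x": 0,"y": 0,"z": -40,"rx": 0,"ry": 0,"rz": 0}]'

```text
time_s: 27.7
ee_pos: [621.4, -177.3, 153.9]
ee_rot: [-180.0, -0.0, -28.5]
force: [0.6, 0.2, -3.0]
gripper_width: 35.3
gripper_force: 35.0
```

move_arm --plan '[{"x": -25.7,"y": 31.5,"z": -15.4,"rx": 0,"ry": 0,"rz": -0.106},{"x": -28.9,"y": 28.6,"z": -15.4,"rx": 0,"ry": 0,"rz": -0.106},{"x": -31.7,"y": 25.4,"z": -15.4,"rx": 0,"ry": 0,"rz": -0.106},{"x": -34.3,"y": 21.9,"z": -15.4,"rx": 0,"ry": 0,"rz": -0.106},{"x": -36.4,"y": 18.2,"z": -15.4,"rx": 0,"ry": 0,"rz": -0.106},{"x": -38.1,"y": 14.2,"z": -15.4,"rx": 0,"ry": 0,"rz": -0.106},{"x": -39.4,"y": 10.1,"z": -15.4,"rx": 0,"ry": 0,"rz": -0.106},{"x": 0,"y": 0,"z": 0,"rx": 0,"ry": 0,"rz": 0},{"x": 0,"y": 0,"z": 0,"rx": 0,"ry": 0,"rz": 0},{"x": 0,"y": 0,"z": 0,"rx": 0,"ry": 0,"rz": 0}]'

```text
time_s: 28.7
ee_pos: [358.6, -285.1, 259.2]
ee_rot: [-180.0, -0.0, 14.0]
force: [-0.1, -0.5, -3.8]
gripper_width: 35.5
gripper_force: 35.0
```

Run:
```python
from h import *
s=state(); print(s['time_s'],s['ee_pos'].round(1),s['ee_rot'].round(2),s['gripper_width'])
f=meas('wrist','vblock',101,112); save(f,'pics/w9.png',1.5)
meas('wrist','packing',60,72); meas('wrist','base_plate',8,18); meas('wrist','workpiece',262,300)
```

```text
28.7 [ 358.6 -285.1  259.2] [-1.7995e+02 -2.0000e-02  1.4020e+01] 35.54748454945698
wrist vblock 0.84 c [ 451.1 -261.8] mean [ 451.7 -261.7] size [50.3 59.8] yaw 14.11 zmed 105.6
wrist packing 0.68 c [ 451.7 -262. ] mean [ 446.6 -262.9] size [54.2 83.1] yaw 14.07 zmed 66.1
wrist base_plate 0.78 c [ 461.8 -260.3] mean [ 475.6 -256.3] size [ 97.  126.8] yaw 14.13 zmed 13.9
wrist base_plate 0.67 c [ 453.1 -261.2] mean [ 445.7 -233. ] size [67.6 69.6] yaw 15.44 zmed 14.2
wrist workpiece 0.71 c [ 367.5 -282.2] mean [ 382.1 -278.9] size [ 46.3 103.5] yaw 13.81 zmed 283.7
```

View pics/w9.png

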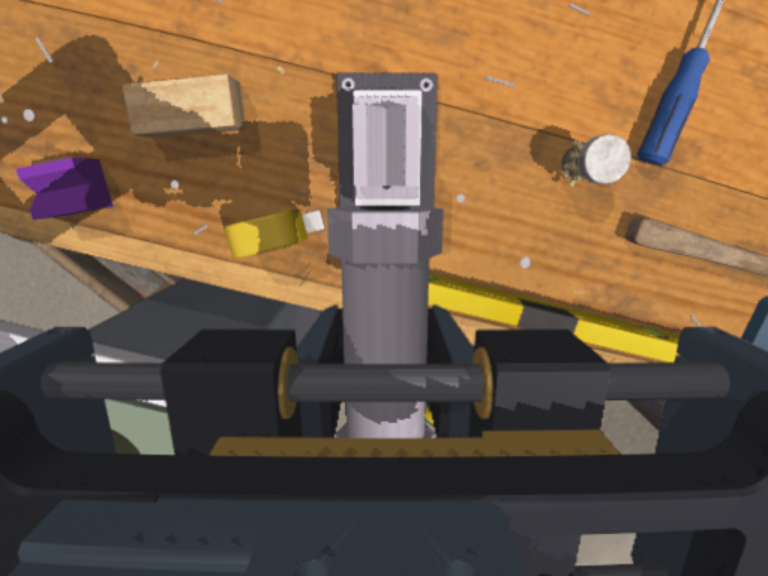

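The V-block is at (451.1,−261.8), top at z 106, and the groove at (387,140) px runs along the base plate. The bar is held centred. I'll bring it in.

move_arm --plan '[{"x": 23.8,"y": -0.1,"z": 15,"rx": 0,"ry": 0,"rz": 0},{"x": 23.8,"y": -0.1,"z": 15,"rx": 0,"ry": 0,"rz": 0},{"x": 23.8,"y": 0,"z": 15,"rx": 0,"ry": 0,"rz": 0},{"x": 23.6,"y": 0,"z": 15,"rx": 0,"ry": 0,"rz": 0},{"x": 0,"y": 0,"z": 30,"rx": 0,"ry": 0,"rz": 0},{"x": 0,"y": 0,"z": 25,"rx": 0,"ry": 0,"rz": 0},{"x": 0,"y": 0,"z": 15,"rx": 0,"ry": 0,"rz": 0},{"x": 0,"y": 0,"z": 5,"rx": 0,"ry": 0,"rz": 0},{"x": 0,"y": 0,"z": 0,"rx": 0,"ry": 0,"rz": 0},{"x": 0,"y": 0,"z": 0,"rx": 0,"ry": 0,"rz": 0}]'

```text
time_s: 30.1
ee_pos: [451.1, -262.8, 125.3]
ee_rot: [179.9, -0.1, 14.0]
force: [-0.3, 0.8, -3.4]
gripper_width: 35.7
gripper_force: 35.0
```

move_arm --plan '[{"x": 0,"y": 0,"z": 1,"rx": 0,"ry": 0,"rz": 0},{"x": 0,"y": 0,"z": 0,"rx": 0,"ry": 0,"rz": 0},{"x": 0,"y": 0,"z": 0,"rx": 0,"ry": 0,"rz": 0}]'

```text
time_s: 30.4
ee_pos: [450.5, -262.5, 124.0]
ee_rot: [180.0, -0.0, 14.0]
force: [-0.3, -0.4, -2.9]
gripper_width: 35.4
gripper_force: 35.0
```

move_arm --plan '[{"x": 0.4,"y": -0.3,"z": 6,"rx": 0,"ry": 0,"rz": 0},{"x": 0,"y": 0,"z": 4,"rx": 0,"ry": 0,"rz": 0},{"x": 0,"y": 0,"z": 2,"rx": 0,"ry": 0,"rz": 0},{"x": 0,"y": 0,"z": 0,"rx": 0,"ry": 0,"rz": 0},{"x": 0,"y": 0,"z": 0,"rx": 0,"ry": 0,"rz": 0}]'

```text
time_s: 30.9
ee_pos: [450.7, -262.0, 111.3]
ee_rot: [-180.0, 0.0, 14.0]
force: [0.3, 0.4, -3.0]
gripper_width: 35.3
gripper_force: 35.0
```

move_arm --plan '[{"x": 0,"y": 0,"z": 1,"rx": 0,"ry": 0,"rz": 0},{"x": 0,"y": 0,"z": 0.8,"rx": 0,"ry": 0,"rz": 0},{"x": 0,"y": 0,"z": 0,"rx": 0,"ry": 0,"rz": 0}]'

```text
time_s: 31.2
ee_pos: [450.6, -261.9, 109.6]
ee_rot: [-180.0, 0.0, 14.0]
force: [1.0, 1.4, -3.7]
gripper_width: 35.6
gripper_force: 35.0
```

move_arm --plan '[{"x": 0,"y": 0,"z": 0.6,"rx": 0,"ry": 0,"rz": 0},{"x": 0,"y": 0,"z": 0,"rx": 0,"ry": 0,"rz": 0}]'

```text
time_s: 31.4
ee_pos: [450.6, -262.0, 109.0]
ee_rot: [-180.0, -0.0, 14.0]
force: [-0.6, 0.3, -3.8]
gripper_width: 35.2
gripper_force: 35.0
```

move_arm --plan '[{"x": 0,"y": 0,"z": 0.6,"rx": 0,"ry": 0,"rz": 0},{"x": 0,"y": 0,"z": 0,"rx": 0,"ry": 0,"rz": 0}]'

```text
time_s: 31.6
ee_pos: [450.8, -262.1, 108.5]
ee_rot: [180.0, -0.0, 14.0]
force: [-0.5, -0.1, -3.7]
gripper_width: 35.4
gripper_force: 35.0
```

move_arm --plan '[{"x": 0,"y": 0,"z": 0.6,"rx": 0,"ry": 0,"rz": 0},{"x": 0,"y": 0,"z": 0,"rx": 0,"ry": 0,"rz": 0}]'

```text
time_s: 31.8
ee_pos: [451.0, -262.4, 108.2]
ee_rot: [179.9, -0.0, 14.0]
force: [0.3, -1.9, -1.4]
gripper_width: 35.4
gripper_force: 35.0
```

move_arm --plan '[{"x": 0,"y": 0,"z": 0.4,"rx": 0,"ry": 0,"rz": 0},{"x": 0,"y": 0,"z": 0,"rx": 0,"ry": 0,"rz": 0}]'

```text
time_s: 32.0
ee_pos: [451.1, -262.5, 108.0]
ee_rot: [179.9, -0.0, 14.0]
force: [-0.7, -1.3, 1.3]
gripper_width: 35.3
gripper_force: 35.0
```

Contact at the expected height. Release and back off.

move_arm --plan '[{"x": 0,"y": 0,"z": 0,"rx": 0,"ry": 0,"rz": 0},{"x": 0,"y": 0,"z": 0,"rx": 0,"ry": 0,"rz": 0},{"x": 0,"y": 0,"z": 0,"rx": 0,"ry": 0,"rz": 0},{"x": 0,"y": 0,"z": -10,"rx": 0,"ry": 0,"rz": 0},{"x": 0,"y": 0,"z": -30,"rx": 0,"ry": 0,"rz": 0},{"x": 0,"y": 0,"z": -45,"rx": 0,"ry": 0,"rz": 0},{"x": 0,"y": 0,"z": -45,"rx": 0,"ry": 0,"rz": 0}]' --grip 1

```text
time_s: 32.7
ee_pos: [450.3, -261.6, 239.2]
ee_rot: [-180.0, 0.0, 14.0]
force: [1.7, -1.9, 0.4]
gripper_width: 88.8
gripper_force: 0.0
```

move_arm --plan '[{"x": -30,"y": 0,"z": -5,"rx": 0,"ry": 0,"rz": 0},{"x": -35,"y": 0,"z": -5,"rx": 0,"ry": 0,"rz": 0},{"x": -30,"y": 0,"z": -5,"rx": 0,"ry": 0,"rz": 0},{"x": 0,"y": 0,"z": 0,"rx": 0,"ry": 0,"rz": 0},{"x": 0,"y": 0,"z": 0,"rx": 0,"ry": 0,"rz": 0},{"x": 0,"y": 0,"z": 0,"rx": 0,"ry": 0,"rz": 0}]'

```text
time_s: 33.3
ee_pos: [359.2, -284.9, 252.6]
ee_rot: [180.0, -0.0, 14.0]
force: [-0.4, -0.2, -0.3]
gripper_width: 91.2
gripper_force: 0.0
```

Run:
```python
from h import *
s=state(); print(s['time_s'],s['ee_pos'].round(1),s['ee_rot'].round(2))
f=meas('wrist','workpiece',120,145); save(f,'pics/w10.png',1.5)
meas('wrist','vblock',102,109);meas('wrist','packing',60,72); meas('wrist','riser',46,55); meas('wrist','base_plate',8,18)
g=cam('scene'); im=g['img'][200:340,200:400]; cv2.imwrite('pics/s10.png',cv2.resize(im[:,:,::-1],None,fx=4,fy=4,interpolation=cv2.INTER_CUBIC))
```

```text
33.3 [ 359.2 -284.9  252.6] [ 1.7999e+02 -4.0000e-02  1.4050e+01]
wrist workpiece 0.7 c [ 451.7 -261.9] mean [ 454.5 -261. ] size [ 43.2 120.8] yaw 14.22 zmed 132.9
wrist vblock 0.57 c [ 451.6 -261.8] mean [ 452.2 -261.6] size [50.3 59.1] yaw 14.14 zmed 106.0
wrist packing 0.68 c [ 451.3 -261.5] mean [ 444.7 -260.6] size [44.4 83.8] yaw 14.21 zmed 66.0
wrist riser 0.67 c [ 453.  -262.7] mean [ 459.8 -268.4] size [60.2 99.1] yaw 13.88 zmed 49.8
wrist base_plate 0.69 c [ 453.  -262.5] mean [ 456.1 -261.3] size [ 97.  144.1] yaw 14.07 zmed 14.1
```

View pics/w10.png

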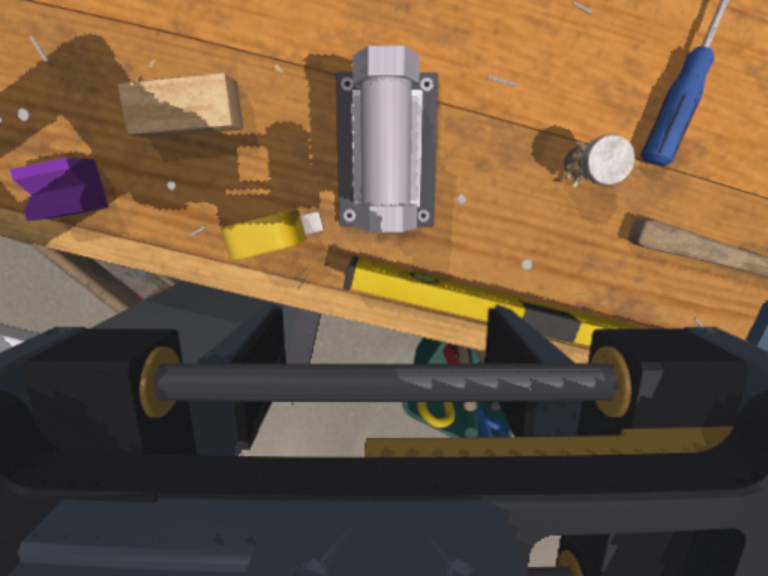

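View pics/s10.png

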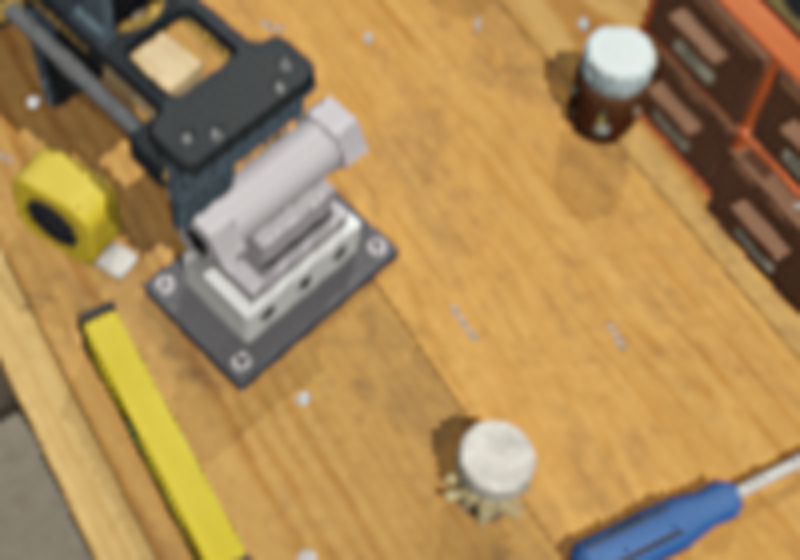

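The bar lies in the groove (386,140 px) with a hexagon past each end. All the pieces are within about 1.5 mm of each other and at yaw 14°, and the robot is clear. Handing in.

```bash
python3 -c "
from workcell import *
print(job_done())"
```

```text
the job is handed in; nothing more can be done
None
```

The stack is built and handed in: riser, packing plate, V-block groove up, and the bar seated in the groove, all centred within about 1.5 mm and aligned with the base plate's long side, at about 33 s on the robot clock.

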